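Hang the stone sieves nested on one hook

ROBOT

A 6-joint arm with a two-finger parallel gripper is mounted at the origin on the work surface. World frame = base frame: x ahead of the robot, y to its left, z up, the work surface at z = 0. Lengths are in mm, angles in rad, forces in N, time in s.
With the tool pointing down it reaches from about 250 to 775 mm from the base axis. Payload 4 kg.
Tool frame: the origin (TCP) lies at the very end of the fingers, on their centre line; the grasp point (between the pads) lies 19 mm behind it; x points along the fingers, y is the direction in which the jaws open and shut, and the axes are right-handed (so a half turn about x gives the same grasp; the last joint's range is limited). The gripper opens to 94 mm and grips with 3 to 60 N. Pads are 16 mm wide; open, the fingers measure 119 mm over their backs; the gripper's body (75 mm by 177 mm) begins 78 mm behind the grasp point.
Start: joints at [-1.329, 0.087, 1.371, -0, 1.684, -0.103], TCP at [185.903, -517.649, 205.506] pointing down, gripper open.
Joint ranges: [-3.1, 3.1], [-0.76, 2.03], [0.27, 2.55], [-1.08, 4.22], [0.17, 2.65], [-2.57, 2.57]. Speed limits (rad/s): [2.79, 2.79, 3.14, 3.14, 3.14, 3.14].

INTERFACE

Orientations are given as a rotation vector (axis times angle).
In Python, from station import r gives the robot as it stands.
- The arm moves only by the tool send_rows, never from a script. Its argument "moves" is text: rows parted by semicolons, each of 5 numbers parted by spaces: the shift along the world's x, y, z in m, then the turn about the world's z in degrees, then the gripper command: -1 is fully open, 1 is shut, values between are in proportion. A call has 1 to 12 rows; each row is the pose to reach, as a shift and turn from the pose measured when the call began; what a row does not reach only later rows make up. A row lasts 1/12 s, in which the tool goes at most 41.7 mm and 7.16 degrees, less where a joint would pass 70% of its speed; a pose out of reach is approached as far as the arm can. A call with a gripper value outside its range is refused whole. The fingers move at their own pace and stop on an object; "grip_force" is the grip in N (left out, the last holds). Time passes only in rows, so rows that repeat a pose let the fingers close. It gives the time, the measured TCP pose, the force and the opening at its end, in the units of the state.
- r.get_obs(): the state, without advancing time (a new reading comes with each control period).
- r.grab_frame(name): name is "scene" or "top" or "wrist"; returns the picture (384x512x3 uint8, blue, green, red); there is no depth.
- r.get_calibration(name): a dict with "fx", "fy", "cx", "cy" (pixels), "rvec" (rotation vector, rad) and "tvec" (3), from world to camera coordinates, as OpenCV has them. Camera axes: x right, y down, z forward; pixel columns grow to the right and rows downward; lengths in mm; the calibration is good to about 2 mm. A picture is of the moment at which its call begins: read the wrist's pose just before it. get_calibration takes no time and is no camera call; for the wrist camera it gives the pose at the moment of the call.
- r.sign_off(): hands the job in, once; it reports no verdict.
The state is a dict: "clock": time; "joints": joint angles; "qd": joint speeds; "effort": joint torques, N m; "ee_pos": TCP position; "tcp_rot": TCP orientation; "force": force on the tool from outside, world axes, zero at the start; "moment": the same for the moment, N m; "gripper_width": finger opening in mm.
Only numpy, scipy, OpenCV 4.12 (cv2) and the standard library are available. Lean on these libraries where they do the work, as an engineer would, in place of code of your own. Each camera call takes 0.05 s, during which the arm holds its last target.

TASK

Hang the three handled stone sieves by their eyes on the one hook, the large one first, then the medium, then the small, mouths facing the hook's tip so that they nest. As you hang each one, slide it along the rod and press it firmly but gently home, the large one against the sprung rubber buffer, each other one against the sieve before it, then let go of it hanging freely on the rod. Leave the other things on the bench where they are.

Things in the scene. Friction and masses are not known exactly. Their poses are not given: they have to be found in the camera images.
- stand: Fixed stand: 130 mm steel base, 243 mm tall post. Origin: on the table below the rod's root; x runs from hook tip to post. On the rod a brass collar holds a sprung black buffer disc, 28 mm wide, facing the tip. The collar is clamped anywhere, unmeasured: the disc's face is 35 to 67 mm from the post's front, to be found by feel. It gives 1 mm per 2 N (8 mm, then solid) and slowly springs back.
- hook: The hook: level steel rod, 8 mm thick, 220 mm above the table, pointing to its -x. Origin: on its axis at the post's front face. Straight for 146 mm, then a small lip. A hanging eye's centre lies 6 mm below the axis. Pressed home, the eyes stand face to face, 20 mm apart, each drum 10 mm inside the next larger. Press along the rod with 4 to 8 N for half a second; over 15 N is rough.
- hook_tip (a point): The hook's tip, at the height of the rod's axis, 152 mm out from the post's front face; its round end reaches 4 mm farther. The lip tops out 8 mm above the axis, the rod's underside is 4 mm below: a 20 mm eye passes over the lip with its centre about 2 mm above this point. Axes as the hook.
- sieve_large: The large sieve, 180 g: round steel drum 108 mm wide, 30 mm deep, wall 3 mm, upright, axis level; open mouth to its own -x, perforated floor to +x. Origin: underside of its flat foot; z up. Drum centre 56 mm up, eye 166 mm up on a strap. Its foot starts in a slotted rest (20 mm tall; slot floor 7.5 mm over the table): lift it 25 mm straight up before moving sideways.
- sieve_medium: The medium sieve, 130 g: round steel drum 82 mm wide, 30 mm deep, wall 3 mm, upright, axis level; open mouth to its own -x, perforated floor to +x. Origin: underside of its flat foot; z up. Drum centre 43 mm up, eye 153 mm up on a strap. Its foot starts in a slotted rest (20 mm tall; slot floor 7.5 mm over the table): lift it 25 mm straight up before moving sideways.
- sieve_small: The small sieve, 90 g: round steel drum 56 mm wide, 30 mm deep, wall 3 mm, upright, axis level; open mouth to its own -x, perforated floor to +x. Origin: underside of its flat foot; z up. Drum centre 30 mm up, eye 140 mm up on a strap. Its foot starts in a slotted rest (20 mm tall; slot floor 7.5 mm over the table): lift it 25 mm straight up before moving sideways.
- large_eye (a point): Centre of the large sieve's eye: a level tube along x, 20 mm long, 28 mm outside, 20 mm bore, 110 mm above the drum's centre on all three. On it stands a green finger tab, 24 mm wide (y), 8 mm thick (x), from 13 to 56 mm above this point: pinch its 24 mm width from straight above, some 38 mm above this point, so the fingers stay clear of the eye. Axes as the sieve.
- medium_eye (a point): Centre of the medium sieve's eye: a level tube along x, 20 mm long, 28 mm outside, 20 mm bore, 110 mm above the drum's centre on all three. On it stands a yellow finger tab, 24 mm wide (y), 8 mm thick (x), from 13 to 56 mm above this point: pinch its 24 mm width from straight above, some 38 mm above this point, so the fingers stay clear of the eye. Axes as the sieve.
- small_eye (a point): Centre of the small sieve's eye: a level tube along x, 20 mm long, 28 mm outside, 20 mm bore, 110 mm above the drum's centre on all three. On it stands a blue finger tab, 24 mm wide (y), 8 mm thick (x), from 13 to 56 mm above this point: pinch its 24 mm width from straight above, some 38 mm above this point, so the fingers stay clear of the eye. Axes as the sieve.
- jar: Amber glass jar, 56 mm wide, 75 mm tall; origin at the centre of its underside. A bystander: leave it alone.
- cup: Blue ceramic cup, 72 mm wide, 80 mm tall; origin at the centre of its underside. A bystander: leave it alone.
- block: Steel bench block, 70 x 70 x 22 mm; origin at the centre of its underside. A bystander: leave it alone.
- dish: Shallow white dish, 84 mm wide, 16 mm tall; origin at the centre of its underside. A bystander: leave it alone.
- brush: Hand brush lying flat; origin at the centre of its underside. A bystander: leave it alone.
- handpiece: Black and silver grinding handpiece lying on its side, about 165 mm long, 24 mm thick; origin at the centre of its underside. A bystander: leave it alone.
- pliers: Red-handled pliers lying flat, about 135 mm long; origin at the centre of its underside. A bystander: leave it alone.
Mind the look-alikes: they are no part of the job. What is shaped like the sieve_small but pink is not meant.

How it is judged:
By the outcome, as a careful person would: the job done as asked, in the order asked, and still so for the second after the job is handed in, with the robot touching nothing.
It also fails if it takes over 70 s, if anything falls off the work surface, if the arm or the gripper's body presses on something with over 40 N, if the wrist force passes 120 N, or if a joint passes its speed limit or range.

## Working session

There is one attempt and no reset: what is moved stays moved. The work goes in short steps, Python scripts to look and compute and a tool call to move; the robot and the scene stay as the last step left them, time stands still between calls to the robot, and variables do not carry over. Pictures are saved under pics/ and viewed, and the job is handed in when it is done.

Besides the shell and the picture viewer there is one more tool, called after "Call:" by a JSON object that holds its "method" and its "body". send_rows: Moves the arm, as the interface text tells. Its arguments: {"type":"object","properties":{"moves":{"type":"string"},"grip_force":{"type":"number"}},"required":["moves"]}

```bash
mkdir -p pics; ls; python3 - <<'E'
from station import r
import cv2,json
o=r.get_obs();print(o)
for n in ["scene","top","wrist"]:
    print(n,r.get_calibration(n))
    cv2.imwrite(f"pics/{n}0.png",r.grab_frame(n))
E
```

```text
pics
{'clock': 0.0, 'joints': array([-1.32910716e+00,  8.79510441e-02,  1.37223538e+00, -8.32153663e-06,
        1.68358646e+00, -1.03100919e-01]), 'qd': array([ 2.92578936e-05, -2.78299421e-04,  2.21850588e-03, -5.94915750e-04,
        1.91051053e-03, -1.81770538e-04]), 'effort': array([-5.61973102e-04, -3.40189326e+01, -3.02427363e+01,  7.17200479e-02,
        3.32195393e-02, -1.71275174e-04]), 'ee_pos': array([ 185.76171651, -517.10492605,  204.3159105 ]), 'tcp_rot': array([ 2.03484558,  0.35658779, -2.03517444]), 'force': array([-0.53982902, -0.78608004, -0.362204  ]), 'moment': array([-0.06288347,  0.01507351,  0.0184556 ]), 'gripper_width': 93.70973848113191}
scene {'fx': 490.14249312371453, 'fy': 490.14249312371453, 'cx': 258.6816677580643, 'cy': 199.766087196474, 'rvec': array([ 2.17533392,  1.06183017, -0.43002166]), 'tvec': array([-328.80607968, -234.12837913, 1973.11539047])}
top {'fx': 365.4039620947756, 'fy': 365.4039620947756, 'cx': 259.0410815127443, 'cy': 189.5224967441063, 'rvec': array([ 2.1924109 , -2.19362798,  0.08796878]), 'tvec': array([ -38.87782358,  565.50729543, 1122.8778309 ])}
wrist {'fx': 315.83677455403597, 'fy': 315.83677455403597, 'cx': 250.54559998286658, 'cy': 190.1585946204213, 'rvec': array([-2.40904407,  1.69494279,  0.20225063]), 'tvec': array([-548.50580418,  -23.83249661,  390.32747184])}
```

```bash
python3 - <<'E'
import cv2
for n in ["scene","top"]:
    a=cv2.imread(f"pics/{n}0.png"); cv2.imwrite(f"pics/{n}0b.png",cv2.resize(a,(800,600),interpolation=cv2.INTER_CUBIC))
E
```

```text
(no output)
```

View pics/scene0b.png

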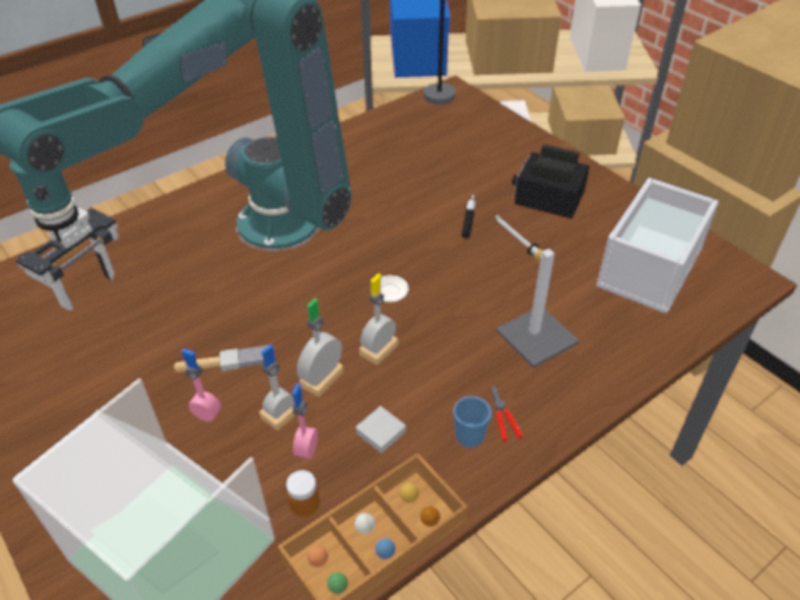

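View pics/top0b.png

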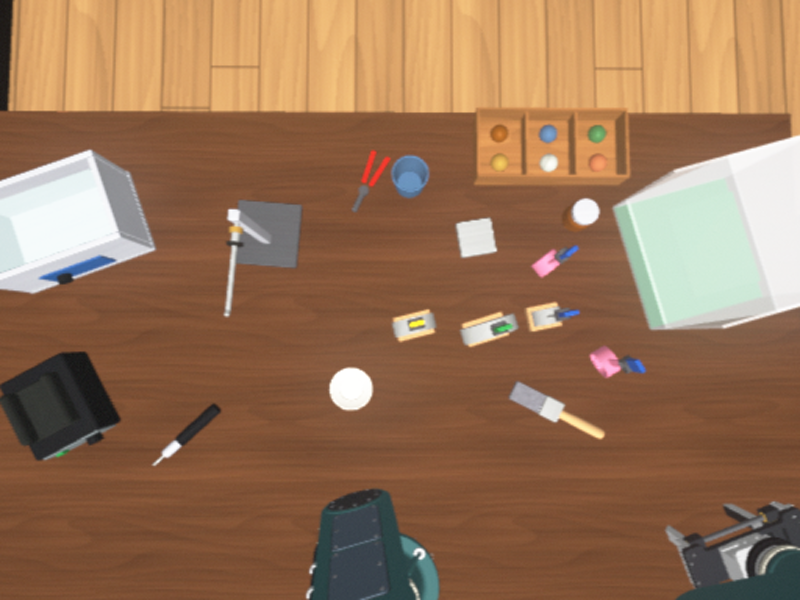

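View pics/wrist0.png

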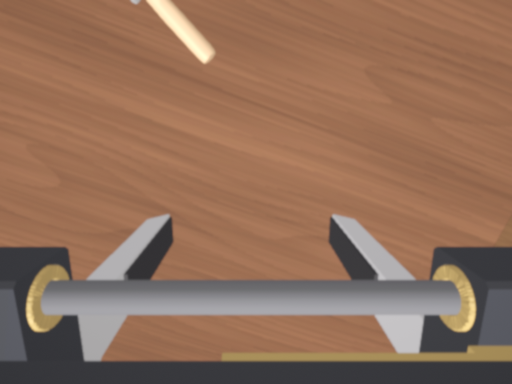

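```bash
python3 - <<'E'
import cv2
a=cv2.imread("pics/scene0.png"); b=cv2.imread("pics/top0.png")
def z(im,x0,y0,w,h,s,n): cv2.imwrite(n,cv2.resize(im[y0:y0+h,x0:x0+w],None,fx=s,fy=s,interpolation=cv2.INTER_CUBIC))
z(a,160,165,110,110,5,"pics/z1.png"); z(a,300,125,80,110,5,"pics/z2.png")
z(b,240,180,150,70,5,"pics/z3.png"); z(b,135,120,70,95,6,"pics/z4.png")
E
```

```text
(no output)
```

View pics/z1.png

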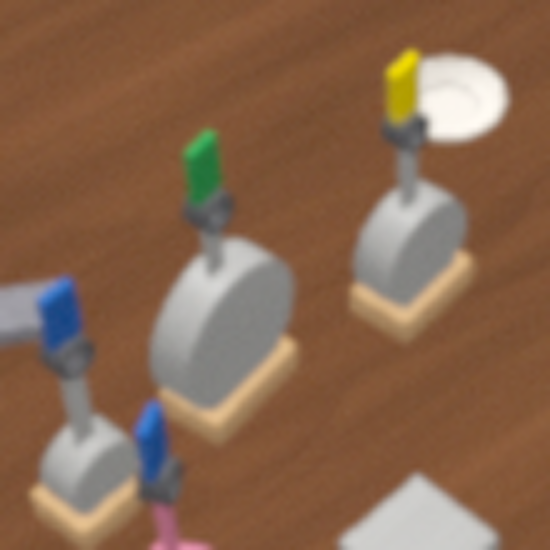

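View pics/z2.png

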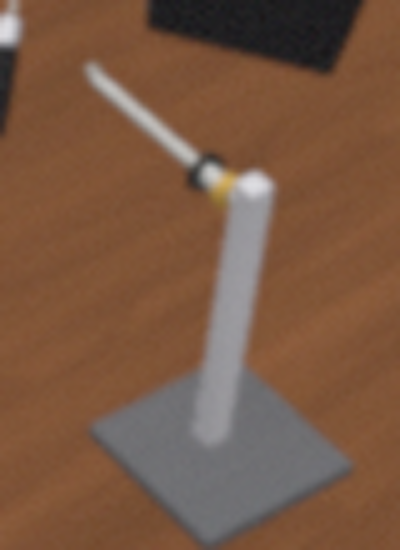

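View pics/z3.png

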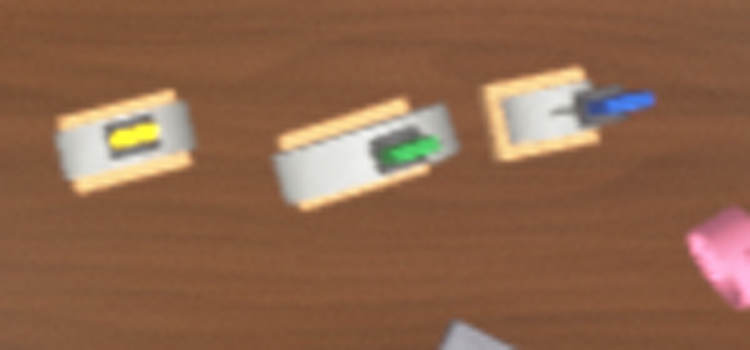

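View pics/z4.png

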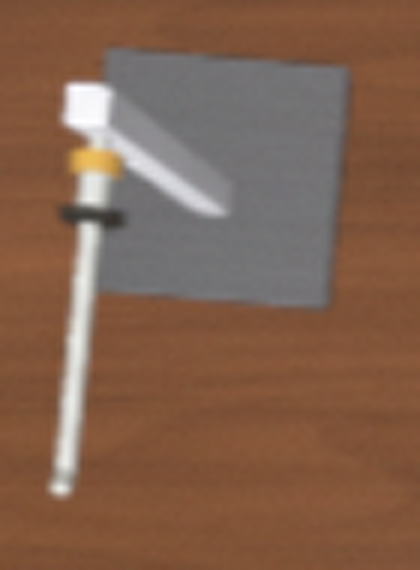

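```bash
cat > h.py <<'E'
import numpy as np, cv2
from scipy.spatial.transform import Rotation as Ro
from scipy.optimize import least_squares
def cam(c):
    R=Ro.from_rotvec(c['rvec']).as_matrix(); return R,np.array(c['tvec'],float),np.array([[c['fx'],0,c['cx']],[0,c['fy'],c['cy']],[0,0,1]])
def proj(c,P):
    R,t,K=cam(c); q=(np.atleast_2d(P)@R.T+t)@K.T; return q[:,:2]/q[:,2:]
def onz(c,uv,z):
    R,t,K=cam(c); d=R.T@np.linalg.inv(K)@np.array([uv[0],uv[1],1.]); o=-R.T@t
    return o+d*(z-o[2])/d[2]
def tri(obs):
    A=[];b=[]
    for c,uv in obs:
        R,t,K=cam(c); d=R.T@np.linalg.inv(K)@np.array([uv[0],uv[1],1.]); d/=np.linalg.norm(d); o=-R.T@t
        M=np.eye(3)-np.outer(d,d); A.append(M); b.append(M@o)
    x=np.linalg.lstsq(np.vstack(A),np.hstack(b),rcond=None); return x[0],np.sqrt(x[1])
def cr(x0,y0,s,u,v): return (x0+(u+.5)/s-.5, y0+(v+.5)/s-.5)
E
python3 - <<'E'
from h import *; from station import r
o=r.get_obs();Rt=Ro.from_rotvec(o['tcp_rot']).as_matrix();print(Rt.round(3))
w=r.get_calibration('wrist');R,t,K=cam(w);C=-R.T@t;print('wrist cam',C,'in tool',Rt.T@(C-o['ee_pos']),'axes in tool\n',(Rt.T@R.T).round(3))
T=r.get_calibration('top');S=r.get_calibration('scene')
for n,a,z in [('yel',(134,128),216.5),('grn',(412,146),229.5),('blu',(637,102),203.5)]:
    print(n,onz(T,cr(240,180,5,*a),z).round(1))
sc={'yel':(407,58),'grn':(206,137),'blu':(66,285)}
tp={'yel':(134,128),'grn':(414,144),'blu':(640,102)}
for n in sc: print(n,tri([(T,cr(240,180,5,*tp[n])),(S,cr(160,165,5,*sc[n]))]))
a=onz(T,cr(135,120,6,60,488),222);b=onz(T,cr(135,120,6,96,140),222);print(a,b,np.degrees(np.arctan2(*(b-a)[1::-1])))
d=onz(T,cr(135,120,6,91,216),222);print('disc',d)
print(tri([(T,cr(135,120,6,60,486)),(S,cr(300,125,5,93,72))]))
print(tri([(T,cr(135,120,6,91,216)),(S,cr(300,125,5,203,170))]))
# post foot
print('base', [onz(T,cr(135,120,6,*p),3).round(1) for p in [(106,48),(348,68),(328,307)]])
E
```

```text
[[-0.     0.338 -0.941]
 [ 0.002 -0.941 -0.338]
 [-1.    -0.002 -0.   ]]
wrist cam [ 248.64685    -494.75024774  383.81967722] in tool [-179.22991727   -0.21800705  -66.79707878] axes in tool
 [[ 0.001 -0.231  0.973]
 [ 1.    -0.    -0.001]
 [ 0.001  0.973  0.231]]
yel [511.6 -55.6 216.5]
grn [ 502.  -196.8  229.5]
blu [ 525.4 -320.3  203.5]
yel (array([512.73801653, -53.71859091, 221.78181867]), array([3.05070369]))
grn (array([ 504.4216768 , -194.93205115,  234.17831232]), array([3.49312143]))
blu (array([ 529.18920958, -314.33416416,  209.11328312]), array([9.742713]))
[522.62142408 255.82056742 222.        ] [672.44848045 243.3964029  222.        ] -4.740313762070891
disc [639.4478948  244.90845439 222.        ]
(array([524.64790326, 258.43192914, 218.9659715 ]), array([2.71792039]))
(array([640.86220971, 247.19601508, 218.74016359]), array([2.16985841]))
base [array([765. , 301.7,   3. ]), array([754.5, 173. ,   3. ]), array([626.4, 182.1,   3. ])]
```

Call:
{"method": "send_rows", "body": {"moves": "0.03 0.03 0.04 0 -1;0.06 0.06 0.08 -2 -1;0.09 0.09 0.11 -3 -1;0.12 0.12 0.11 -4 -1;0.15 0.15 0.11 -5 -1;0.18 0.18 0.11 -6 -1;0.21 0.21 0.11 -7 -1;0.24 0.24 0.11 -7 -1;0.27 0.27 0.11 -7 -1;0.30 0.30 0.11 -7 -1;0.317 0.321 0.11 -7 -1;0.317 0.321 0.11 -7 -1"}}

```text
clock: 1.15
ee_pos: [504.6, -193.1, 314.0]
tcp_rot: [2.103, 0.242, -2.103]
force: [0.2, -1.1, 0.9]
gripper_width: 93.9
```

```bash
cat > snap.py <<'E'
import sys,pickle,cv2
from station import r
n=sys.argv[1]; cams=sys.argv[2:] or ['wrist']
o=r.get_obs(); print({k:(v.round(2) if hasattr(v,'round') else v) for k,v in o.items() if k in('clock','ee_pos','tcp_rot','force','gripper_width')})
for c in cams:
    cal=r.get_calibration(c); im=r.grab_frame(c); pickle.dump((o,cal),open(f'pics/{n}_{c}.pkl','wb'))
    cv2.imwrite(f'pics/{n}_{c}.png',im); cv2.imwrite(f'pics/{n}_{c}_b.png',cv2.resize(im,(800,600),interpolation=cv2.INTER_CUBIC))
E
python3 snap.py s1
```

```text
{'clock': 1.15, 'ee_pos': array([ 504.6 , -193.08,  313.97]), 'tcp_rot': array([ 2.1 ,  0.24, -2.1 ]), 'force': array([ 0.17, -1.05,  0.86]), 'gripper_width': 93.85845901495465}
```

View pics/s1_wrist_b.png

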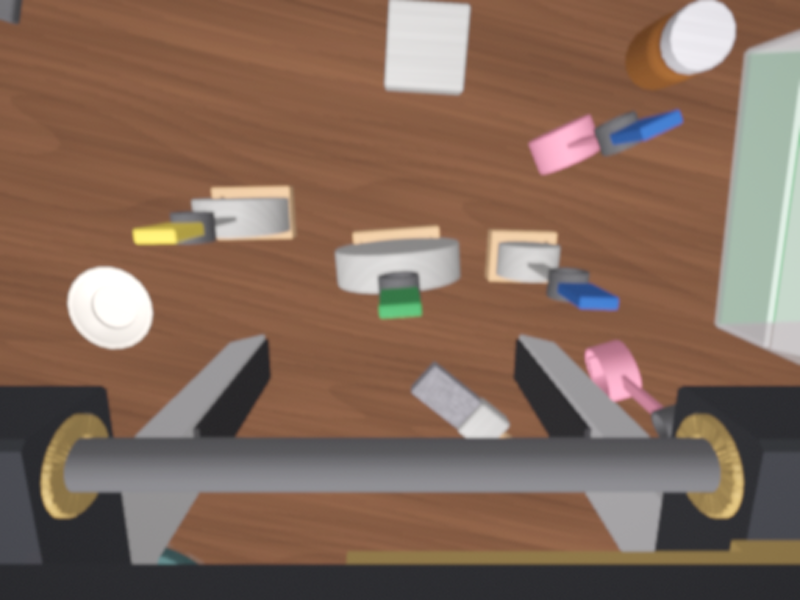

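```bash
python3 - <<'E'
import cv2
a=cv2.imread("pics/s1_wrist.png")
def z(im,x0,y0,w,h,s): return cv2.resize(im[y0:y0+h,x0:x0+w],None,fx=s,fy=s,interpolation=cv2.INTER_CUBIC)
import numpy as np
cv2.imwrite('pics/z5.png',np.vstack([z(a,80,135,120,40,6),z(a,205,170,120,40,6),z(a,300,160,120,50,6)]))
E
```

```text
(no output)
```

View pics/z5.png

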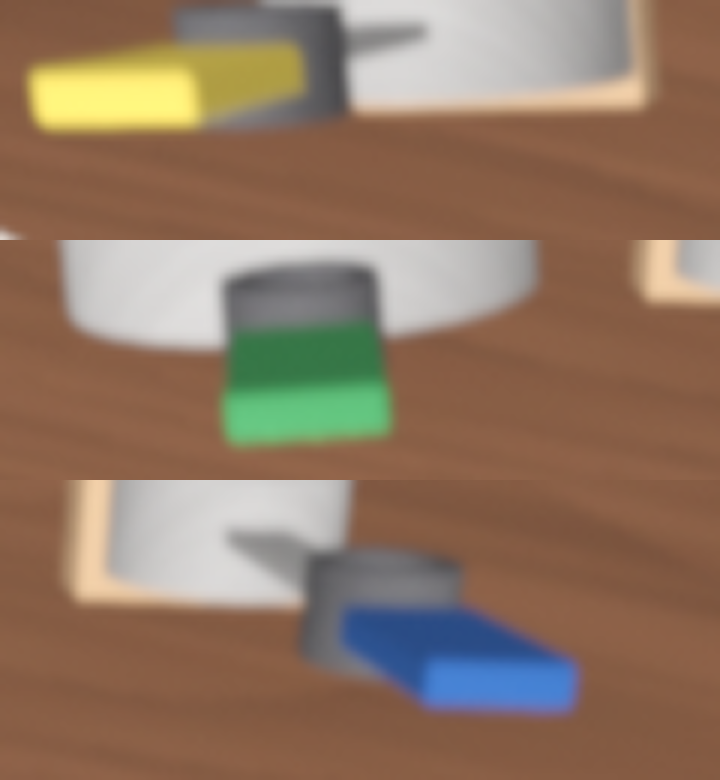

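```bash
python3 - <<'E'
from h import *; import pickle
o,w=pickle.load(open('pics/s1_wrist.pkl','rb'))
Rt=Ro.from_rotvec(o['tcp_rot']).as_matrix(); print('jaw yaw',np.degrees(np.arctan2(Rt[0,1],-Rt[1,1])), Rt[2])
D={'yel':(80,135,216.5,[(30,68),(190,68),(202,130),(40,130)]),'grn':(205,170,229.5,[(222,152),(388,142),(392,192),(230,205)]),'blu':(300,160,203.5,[(423,180),(577,182),(573,232),(425,230)])}
for n,(x0,y0,z,c) in D.items():
    P=np.array([onz(w,cr(x0,y0,6,*p),z) for p in c]); d=(P[0]-P[1]+P[3]-P[2])/2
    print(n,P.mean(0).round(1),'size',np.linalg.norm(d).round(1),np.linalg.norm((P[0]+P[1]-P[2]-P[3])/2).round(1),'yaw',np.degrees(np.arctan2(-d[0],d[1])).round(1))
E
```

```text
jaw yaw 12.926240123174537 [-9.99995228e-01 -3.08004738e-03 -2.39608144e-04]
yel [509.8 -54.6 216.5] size 23.6 9.1 yaw 12.9
grn [ 502.3 -197.6  229.5] size 23.7 7.7 yaw 17.1
blu [ 526.7 -315.2  203.5] size 23.7 8.1 yaw 12.2
```

Call:
{"method": "send_rows", "body": {"moves": "-0.0025 -0.0045 -0.03 2 -1;-0.0025 -0.0045 -0.065 4 -1;-0.0025 -0.0045 -0.09 4 -1;-0.0025 -0.0045 -0.11 4 -1;-0.0025 -0.0045 -0.1225 4 -1;-0.0025 -0.0045 -0.1225 4 -1;-0.0025 -0.0045 -0.1225 4 0.2;-0.0025 -0.0045 -0.1225 4 1;-0.0025 -0.0045 -0.1225 4 1;-0.0025 -0.0045 -0.1225 4 1;-0.0025 -0.0045 -0.1225 4 1;-0.0025 -0.0045 -0.1225 4 1", "grip_force": 40}}

```text
clock: 2.2
ee_pos: [504.5, -194.9, 191.7]
tcp_rot: [2.065, 0.317, -2.06]
force: [0.1, 0.5, -0.1]
gripper_width: 57.6
```

```bash
python3 snap.py s2 wrist scene
```

```text
{'clock': 2.2, 'ee_pos': array([ 504.55, -194.94,  191.75]), 'tcp_rot': array([ 2.06,  0.32, -2.06]), 'force': array([ 0.06,  0.49, -0.06]), 'gripper_width': 57.603106481883536}
```

View pics/s2_wrist_b.png

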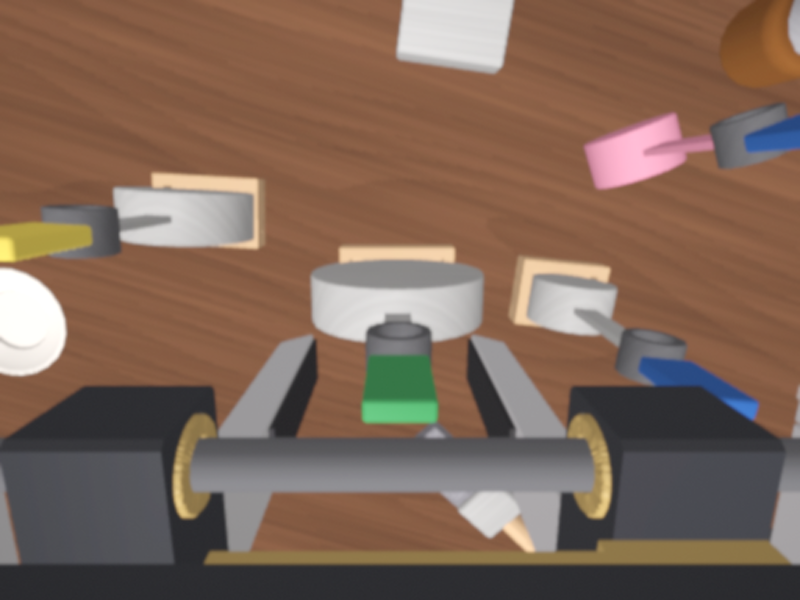

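Call:
{"method": "send_rows", "body": {"moves": "-0.0025 -0.0025 0 0 -0.2;-0.0025 -0.0025 0 0 -0.2;-0.0025 -0.0025 0 0 -0.2;-0.0025 -0.0025 0 0 -0.2"}}

```text
clock: 2.63
ee_pos: [501.8, -197.4, 191.3]
tcp_rot: [2.064, 0.317, -2.06]
force: [0.1, 0.3, 0.1]
gripper_width: 56.5
```

```bash
python3 snap.py s3 wrist
```

```text
{'clock': 2.6333, 'ee_pos': array([ 501.81, -197.37,  191.29]), 'tcp_rot': array([ 2.06,  0.32, -2.06]), 'force': array([0.11, 0.26, 0.07]), 'gripper_width': 56.47514007924622}
```

View pics/s3_wrist_b.png

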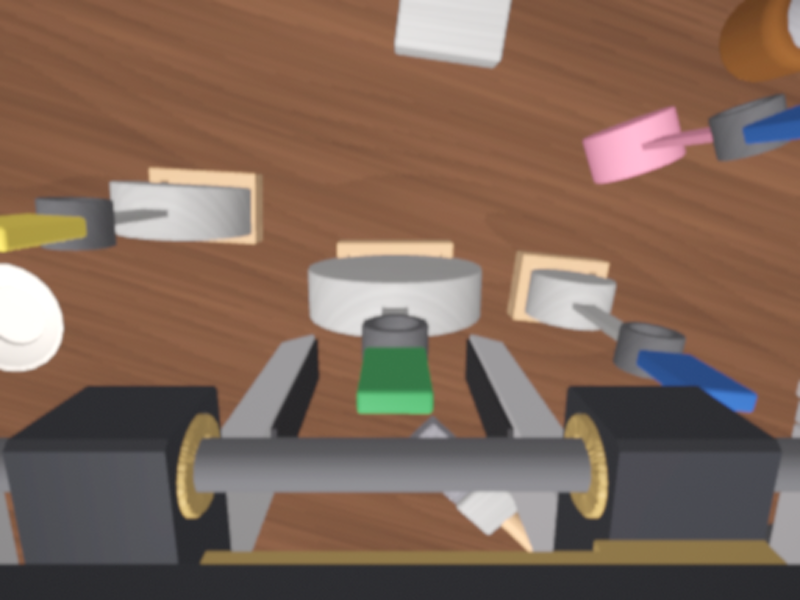

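```bash
python3 - <<'E'
from h import *; import pickle
o,w=pickle.load(open('pics/s3_wrist.pkl','rb'))
p=o['ee_pos']
for z in (191.3,210,229.5): print(z,proj(w,[p[0],p[1],z])*1.5625)
# measured tab top centre in 800px view ~ (395,401)
print(onz(w,(395/1.5625,402/1.5625),229.5))
E
```

```text
191.3 [[392.55196821 358.15307851]]
210 [[392.3319237  376.94316301]]
229.5 [[392.04654884 401.31195058]]
[ 501.85982749 -198.30967684  229.5       ]
```

Centred within 1 mm. Close and lift.

Call:
{"method": "send_rows", "body": {"moves": "0 0 0 0 1;0 0 0 0 1;0 0 0 0 1;0 0 0 0 1;0 0 0 0 1;0 0 0 0 1;0 0 0 0 1;0 0 0 0 1", "grip_force": 40}}

```text
clock: 3.35
ee_pos: [501.8, -197.3, 191.2]
tcp_rot: [2.064, 0.318, -2.061]
force: [1.2, -0.4, -0.2]
gripper_width: 23.4
```

```bash
python3 - <<'E'
from station import r
o=r.get_obs();print(o['force'],o['moment'],o['ee_pos'],o['gripper_width'])
E
```

```text
[ 1.22402154 -0.35768078 -0.16184993] [-0.01636914 -0.01520337  0.01272333] [ 501.81356826 -197.30629229  191.19523656] 23.362117638794317
```

Call:
{"method": "send_rows", "body": {"moves": "0 0 0.008 0 1;0 0 0.018 0 1;0 0 0.03 0 1;0 0 0.042 0 1;-0.012 0 0.05 0 1;-0.035 0.01 0.05 -2 1;-0.055 0.03 0.05 -5 1;-0.062 0.06 0.05 -8 1;-0.062 0.095 0.05 -11 1;-0.062 0.13 0.05 -14 1;-0.062 0.165 0.05 -17 1;-0.062 0.195 0.05 -20 1"}}

```text
clock: 4.35
ee_pos: [439.8, -0.5, 243.2]
tcp_rot: [-2.199, 0.05, 2.186]
force: [-0.2, -0.4, -2.3]
gripper_width: 23.3
```

Call:
{"method": "send_rows", "body": {"moves": "0 0.035 0 -1.5 1;0 0.07 0 -1.5 1;0 0.105 0 -1.5 1;0 0.14 0 -1.5 1;0 0.175 0 -1.5 1;0 0.205 0 -1.5 1;0 0.23 0 -1.5 1;0 0.25 0 -1.5 1;0 0.26 0 -1.5 1;0 0.26 0 -1.5 1;0 0.26 0 -1.5 1"}}

```text
clock: 5.27
ee_pos: [440.0, 259.2, 243.9]
tcp_rot: [-2.187, 0.079, 2.172]
force: [-0.1, -0.6, -2.2]
gripper_width: 23.6
```

```bash
python3 snap.py s4 wrist top scene
```

```text
{'clock': 5.2667, 'ee_pos': array([440.01, 259.23, 243.89]), 'tcp_rot': array([-2.19,  0.08,  2.17]), 'force': array([-0.13, -0.62, -2.16]), 'gripper_width': 23.636161219808397}
```

View pics/s4_wrist_b.png

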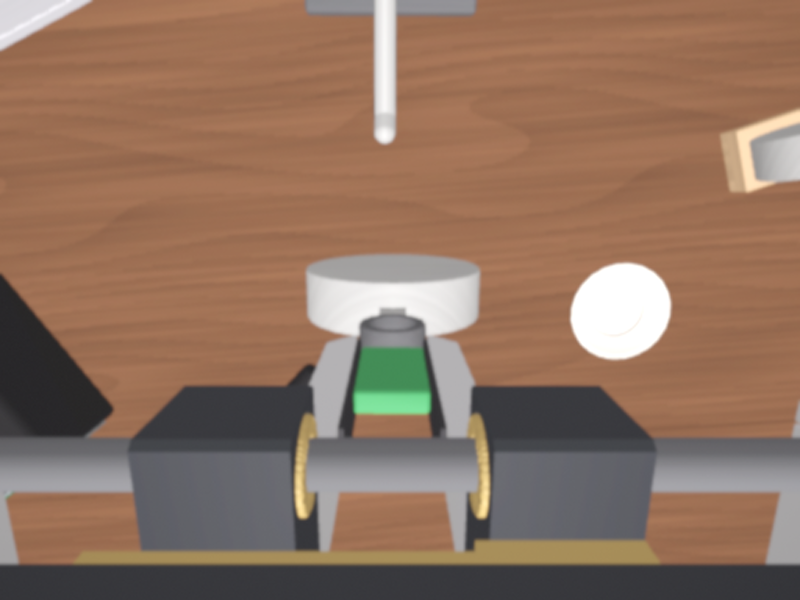

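View pics/s4_scene_b.png

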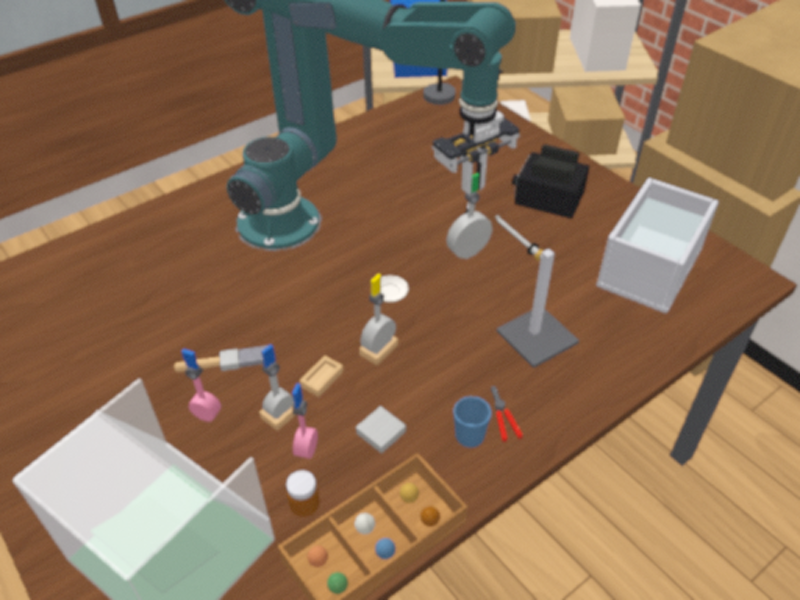

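```bash
python3 - <<'E'
import cv2
a=cv2.imread("pics/s4_wrist.png")
cv2.imwrite('pics/z6.png',cv2.resize(a[0:100,215:285],None,fx=6,fy=6,interpolation=cv2.INTER_CUBIC))
E
```

```text
(no output)
```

View pics/z6.png

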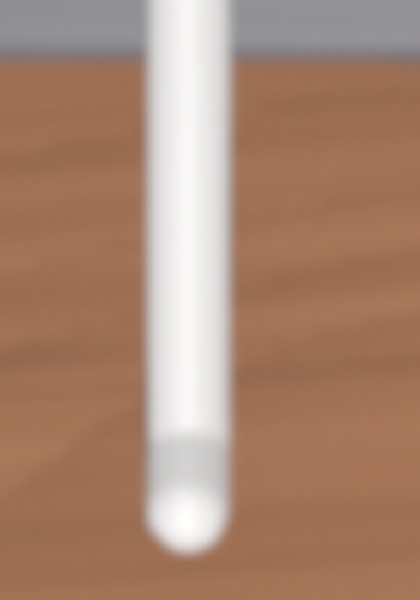

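```bash
python3 - <<'E'
from h import *; import pickle
o,w=pickle.load(open('pics/s4_wrist.pkl','rb'))
Rt=Ro.from_rotvec(o['tcp_rot']).as_matrix(); print(o['ee_pos'],'jaw yaw',np.degrees(np.arctan2(Rt[0,1],-Rt[1,1])),Rt.round(4))
a=onz(w,cr(215,0,6,188,512),224);a2=onz(w,cr(215,0,6,188,400),220);b=onz(w,cr(215,0,6,191,5),220)
print(a,a2,b,np.degrees(np.arctan2(*(b-a2)[1::-1])))
e=onz(w,cr(215,0,6,188,554),222);print('end',e)
print('tab',onz(w,(392.5/1.5625,402/1.5625),o['ee_pos'][2]+38.3))
c=-cam(w)[0].T@cam(w)[1];print(c)
E
```

```text
[440.01174113 259.22873015 243.89369989] jaw yaw -4.42151917516175 [[ 0.0068 -0.0771 -0.997 ]
 [ 0.0046 -0.997   0.0771]
 [-1.     -0.0051 -0.0064]]
[524.35533657 255.98109173 224.        ] [535.48841499 255.15835568 220.        ] [571.31824694 251.95740948 220.        ] -5.10510663366287
end [520.48437981 256.33611293 222.        ]
tab [439.51035633 259.12672179 282.19369989]
[505.29137948 253.47183089 423.51228436]
```

Call:
{"method": "send_rows", "body": {"moves": "0 0.004 -0.0042 -0.4 1;0 0.004 -0.0042 -0.4 1;0.01 0.003 -0.0042 -0.4 1;0.025 0.0019 -0.0042 -0.4 1;0.04 0.0006 -0.0042 -0.4 1;0.052 -0.0004 -0.0042 -0.4 1;0.058 -0.001 -0.0042 -0.4 1;0.06 -0.0011 -0.0042 -0.4 1;0.06 -0.0011 -0.0042 -0.4 1;0.06 -0.0011 -0.0042 -0.4 1"}}

```text
clock: 6.25
ee_pos: [499.8, 257.3, 239.3]
tcp_rot: [-2.181, 0.088, 2.169]
force: [-0.1, 0.7, -1.4]
gripper_width: 24.0
```

```bash
python3 snap.py s5 wrist
```

```text
{'clock': 6.25, 'ee_pos': array([499.84, 257.27, 239.33]), 'tcp_rot': array([-2.18,  0.09,  2.17]), 'force': array([-0.14,  0.65, -1.43]), 'gripper_width': 24.01626045073997}
```

View pics/s5_wrist_b.png

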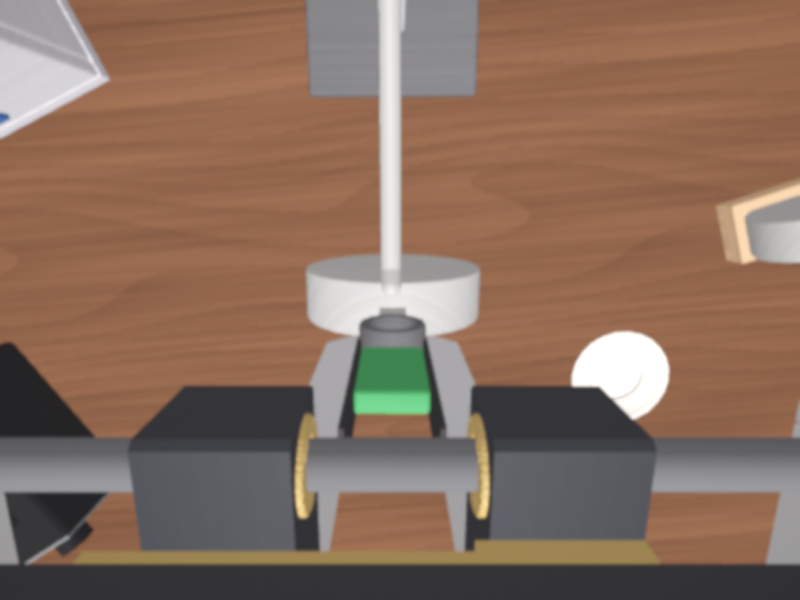

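Call:
{"method": "send_rows", "body": {"moves": "0.006 0 0 0 1;0.014 -0.0006 0 0 1;0.022 -0.0013 0 0 1;0.03 -0.002 0 0 1;0.038 -0.0027 0 0 1;0.044 -0.0032 0 0 1;0.047 -0.0034 0 0 1;0.047 -0.0034 0 0 1;0.047 -0.0034 0 0 1"}}

```text
clock: 7.05
ee_pos: [546.8, 253.9, 239.3]
tcp_rot: [-2.181, 0.088, 2.169]
force: [-0.8, -0.5, -2.3]
gripper_width: 23.6
```

```bash
python3 snap.py s6 wrist
```

```text
{'clock': 7.05, 'ee_pos': array([546.75, 253.92, 239.27]), 'tcp_rot': array([-2.18,  0.09,  2.17]), 'force': array([-0.77, -0.48, -2.32]), 'gripper_width': 23.59151895177713}
```

View pics/s6_wrist_b.png

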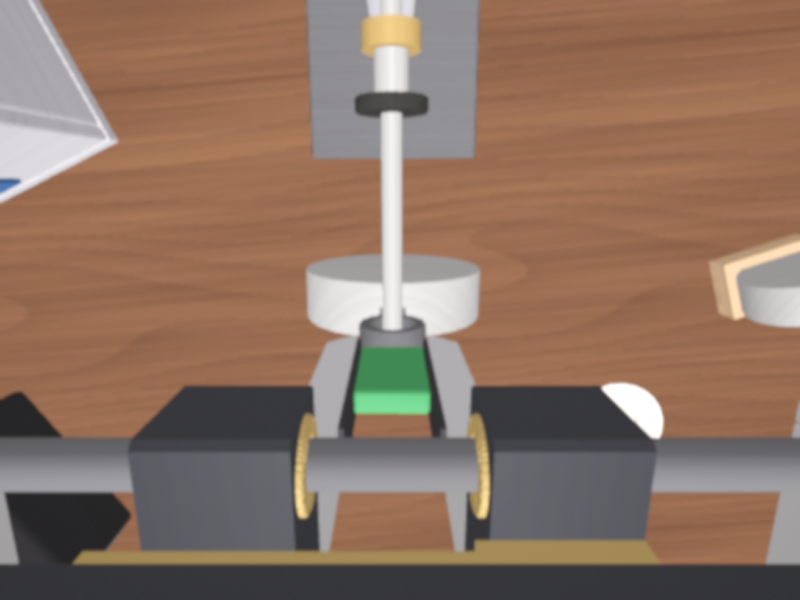

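```bash
python3 - <<'E'
from h import *; import pickle
o,w=pickle.load(open('pics/s6_wrist.pkl','rb'))
print('face',onz(w,(391/1.5625,115/1.5625),232),onz(w,(391/1.5625,92/1.5625),234))
print('rod',onz(w,(391.5/1.5625,300/1.5625),220),onz(w,(391.5/1.5625,150/1.5625),220))
E
```

```text
face [635.65690652 246.78771648 232.        ] [643.00200448 246.13312092 234.        ]
rod [564.95665511 252.82855663 220.        ] [624.39281343 247.66153482 220.        ]
```

Call:
{"method": "send_rows", "body": {"moves": "0 0.0005 -0.003 0 1;0.004 0 -0.006 0 1;0.01 -0.0004 -0.0065 0 1;0.02 -0.0013 -0.0065 0 1;0.03 -0.0022 -0.0065 0 1;0.04 -0.003 -0.0065 0 1;0.05 -0.0039 -0.0065 0 1;0.06 -0.0047 -0.0065 0 1;0.067 -0.0053 -0.0065 0 1;0.07 -0.0056 -0.0065 0 1;0.07 -0.0056 -0.0065 0 1;0.07 -0.0056 -0.0065 0 1"}}

```text
clock: 8.1
ee_pos: [616.6, 248.4, 232.7]
tcp_rot: [-2.18, 0.088, 2.17]
force: [-0.1, 0.4, -1.0]
gripper_width: 23.7
```

```bash
python3 snap.py s7 wrist
```

```text
{'clock': 8.1, 'ee_pos': array([616.64, 248.36, 232.69]), 'tcp_rot': array([-2.18,  0.09,  2.17]), 'force': array([-0.09,  0.41, -0.96]), 'gripper_width': 23.702749972191477}
```

View pics/s7_wrist_b.png

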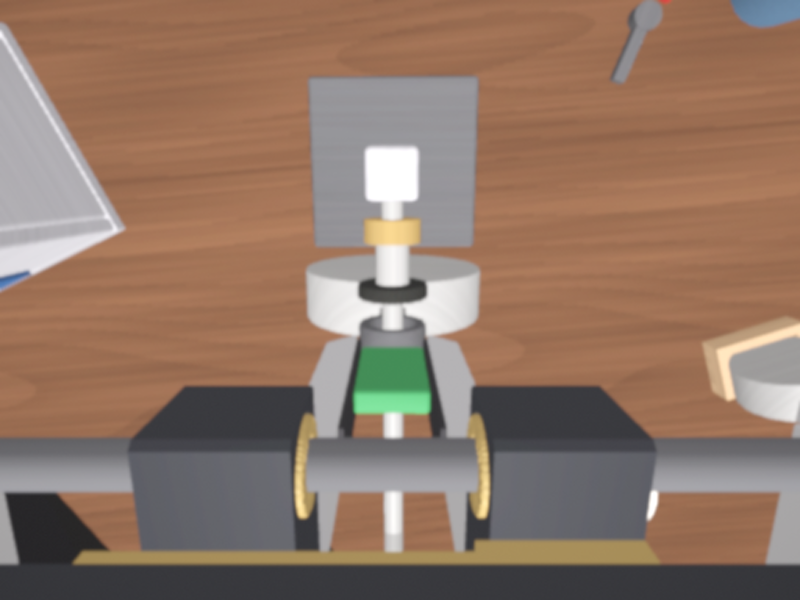

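Call:
{"method": "send_rows", "body": {"moves": "0.003 -0.0002 0 0 1;0.006 -0.0005 0 0 1;0.008 -0.0006 0 0 1;0.009 -0.0007 0 0 1;0.009 -0.0007 0 0 1"}}

```text
clock: 8.57
ee_pos: [625.6, 247.7, 232.9]
tcp_rot: [-2.181, 0.088, 2.169]
force: [-0.7, -0.3, -1.1]
gripper_width: 23.7
```

Call:
{"method": "send_rows", "body": {"moves": "0.001 -0.0001 0 0 1;0.002 -0.0002 0 0 1;0.002 -0.0002 0 0 1"}}

```text
clock: 8.82
ee_pos: [627.7, 247.5, 232.8]
tcp_rot: [-2.181, 0.088, 2.169]
force: [-0.3, -0.7, -1.9]
gripper_width: 24.2
```

Call:
{"method": "send_rows", "body": {"moves": "0.001 -0.0001 0 0 1;0.002 -0.0002 0 0 1;0.002 -0.0002 0 0 1"}}

```text
clock: 9.07
ee_pos: [629.3, 247.4, 232.8]
tcp_rot: [-2.18, 0.088, 2.171]
force: [-1.4, 0.3, -0.7]
gripper_width: 23.5
```

Call:
{"method": "send_rows", "body": {"moves": "0.001 -0.0001 0 0 1;0.002 -0.0002 0 0 1;0.002 -0.0002 0 0 1"}}

```text
clock: 9.32
ee_pos: [630.6, 247.3, 232.8]
tcp_rot: [-2.178, 0.087, 2.173]
force: [-4.2, 0.5, -0.2]
gripper_width: 23.3
```

Call:
{"method": "send_rows", "body": {"moves": "0.001 -0.0001 0 0 1;0.0018 -0.0002 0 0 1;0.0018 -0.0002 0 0 1"}}

```text
clock: 9.57
ee_pos: [631.4, 247.2, 232.8]
tcp_rot: [-2.175, 0.087, 2.176]
force: [-5.4, 0.4, -0.2]
gripper_width: 24.0
```

Call:
{"method": "send_rows", "body": {"moves": "0.0018 -0.0002 0 0 1;0.0018 -0.0002 0 0 1;0.0018 -0.0002 0 0 1;0.0018 -0.0002 0 0 1;0.0018 -0.0002 0 0 1;0.0018 -0.0002 0 0 1;0.0018 -0.0002 0 0 1;0.0018 -0.0002 0 0 1"}}

```text
clock: 10.23
ee_pos: [631.9, 247.2, 232.9]
tcp_rot: [-2.172, 0.087, 2.18]
force: [-6.4, 0.3, 0.6]
gripper_width: 23.2
```

```bash
python3 snap.py s8 wrist scene
```

```text
{'clock': 10.2333, 'ee_pos': array([631.91, 247.16, 232.85]), 'tcp_rot': array([-2.17,  0.09,  2.18]), 'force': array([-6.41,  0.33,  0.55]), 'gripper_width': 23.203427138177258}
```

View pics/s8_wrist_b.png

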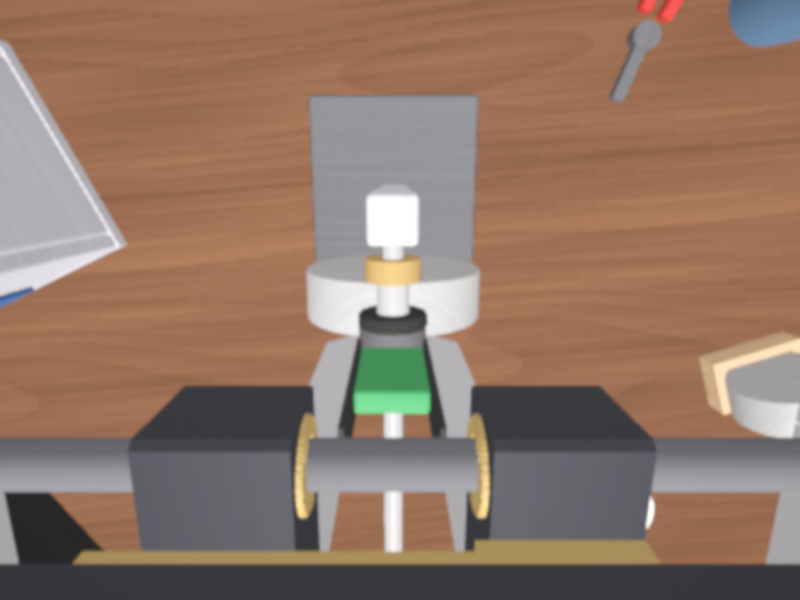

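Call:
{"method": "send_rows", "body": {"moves": "0.0015 -0.0002 -0.0005 0 0.2;0.0012 -0.0002 -0.0008 0 0;0.001 0 -0.0008 0 -0.2;0.0005 0 -0.0008 0 -0.2;0 0 -0.0008 0 -0.2;0 0 -0.0008 0 -0.2"}}

```text
clock: 10.83
ee_pos: [632.2, 247.1, 232.3]
tcp_rot: [-2.173, 0.087, 2.179]
force: [0.3, 0.9, 0.4]
gripper_width: 55.8
```

```bash
python3 snap.py s9 wrist
```

```text
{'clock': 10.8333, 'ee_pos': array([632.15, 247.13, 232.27]), 'tcp_rot': array([-2.17,  0.09,  2.18]), 'force': array([0.27, 0.89, 0.37]), 'gripper_width': 55.81013954771998}
```

View pics/s9_wrist_b.png

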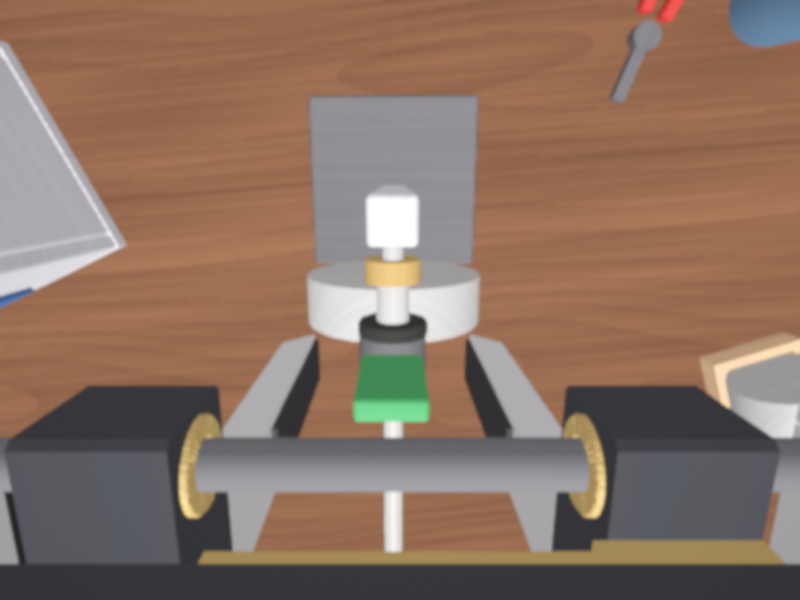

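Call:
{"method": "send_rows", "body": {"moves": "0 0 0.02 0 -0.2;0 0 0.045 0 -0.2;0 0 0.07 0 -0.2;-0.01 -0.03 0.07 2 -0.5;-0.026 -0.065 0.07 5 -0.8;-0.042 -0.105 0.07 8 -0.8;-0.058 -0.143 0.07 11 -0.5;-0.074 -0.183 0.07 14 -0.2;-0.09 -0.223 0.07 17 -0.2;-0.106 -0.26 0.07 18 -0.2;-0.118 -0.29 0.07 18 -0.2;-0.122 -0.302 0.065 18 -0.2"}}

```text
clock: 11.88
ee_pos: [508.9, -58.6, 299.0]
tcp_rot: [2.102, 0.239, -2.104]
force: [-0.2, -0.5, -0.4]
gripper_width: 56.4
```

Call:
{"method": "send_rows", "body": {"moves": "0 0 0 0 -0.2;0 0 0 0 -0.2"}}

```text
clock: 12.05
ee_pos: [508.9, -58.9, 299.1]
tcp_rot: [2.104, 0.238, -2.104]
force: [0.1, 0.2, -1.1]
gripper_width: 56.2
```

```bash
python3 snap.py s10 wrist scene; python3 - <<'E'
import cv2
a=cv2.imread("pics/s10_wrist.png")
cv2.imwrite('pics/z7.png',cv2.resize(a[150:260,190:320],None,fx=5,fy=5,interpolation=cv2.INTER_CUBIC))
a=cv2.imread("pics/s10_scene.png")
cv2.imwrite('pics/z7s.png',cv2.resize(a[125:235,290:390],None,fx=5,fy=5,interpolation=cv2.INTER_CUBIC))
E
```

```text
{'clock': 12.05, 'ee_pos': array([508.89, -58.87, 299.09]), 'tcp_rot': array([ 2.1 ,  0.24, -2.1 ]), 'force': array([ 0.06,  0.16, -1.11]), 'gripper_width': 56.19872168392559}
```

View pics/z7.png

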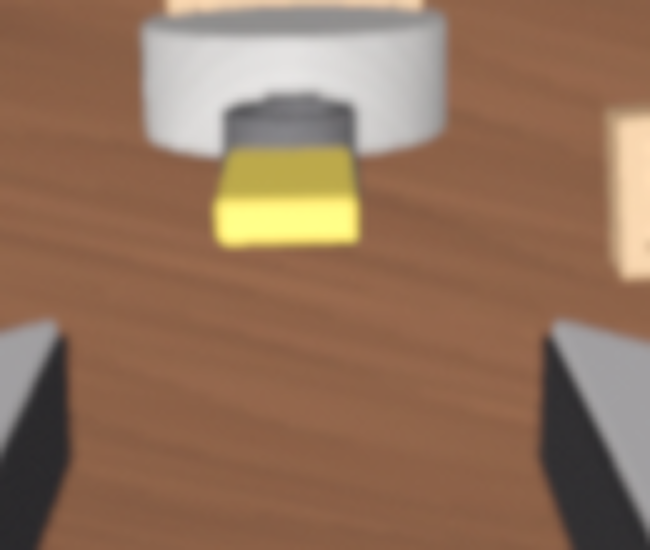

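View pics/z7s.png

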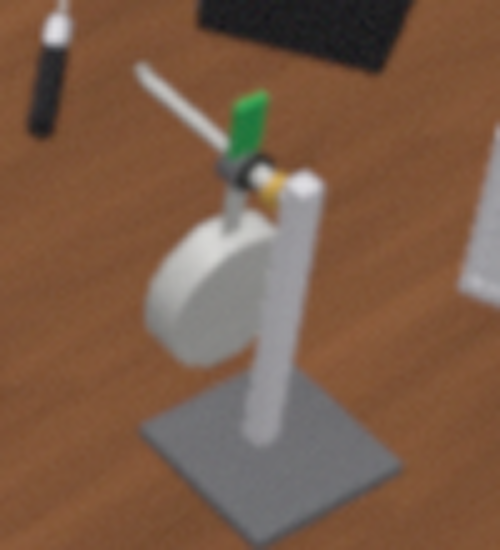

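```bash
cat > tab.py <<'E'
from h import *; import pickle,sys
def tab(n,x0,y0,s,z,c):
    o,w=pickle.load(open(f'pics/{n}_wrist.pkl','rb'))
    Rt=Ro.from_rotvec(o['tcp_rot']).as_matrix(); jy=np.degrees(np.arctan2(-Rt[0,1],Rt[1,1])); jy=(jy+90)%180-90
    P=np.array([onz(w,cr(x0,y0,s,*p),z) for p in c]); d=(P[0]-P[1]+P[3]-P[2])/2
    yaw=np.degrees(np.arctan2(-d[0],d[1])); m=P.mean(0)
    print('tab',m.round(1),'size',np.linalg.norm(d).round(1),np.linalg.norm((P[0]+P[1]-P[2]-P[3])/2).round(1),'yaw',yaw.round(1),'jaw',jy.round(1),'shift xy',(m-o['ee_pos'])[:2].round(1),'turn',(yaw-jy).round(1))
E
python3 -c "
from tab import *
tab('s10',190,150,5,216.5,[(214,200),(358,196),(358,241),(217,246)])"
```

```text
tab [509.3 -55.  216.5] size 24.4 8.0 yaw 14.7 jaw 12.8 shift xy [0.4 3.9] turn 1.9
```

Call:
{"method": "send_rows", "body": {"moves": "0.0005 0.004 -0.03 1 -0.2;0.0005 0.004 -0.065 1 -0.2;0.0005 0.004 -0.095 1 -0.2;0.0005 0.004 -0.113 1 -0.2;0.0005 0.004 -0.1205 1 -0.2;0.0005 0.004 -0.1205 1 -0.2;0.0005 0.004 -0.1205 1 -0.2;0.0005 0.004 -0.1205 1 -0.2"}}

```text
clock: 12.82
ee_pos: [511.3, -53.1, 180.6]
tcp_rot: [2.095, 0.259, -2.088]
force: [-0.1, 0.5, 0.4]
gripper_width: 56.4
```

```bash
python3 snap.py s11 wrist; python3 - <<'E'
import cv2
a=cv2.imread("pics/s11_wrist.png")
cv2.imwrite('pics/z8.png',cv2.resize(a[180:290,185:315],None,fx=5,fy=5,interpolation=cv2.INTER_CUBIC))
E
```

```text
{'clock': 12.8167, 'ee_pos': array([511.35, -53.11, 180.65]), 'tcp_rot': array([ 2.1 ,  0.26, -2.09]), 'force': array([-0.07,  0.47,  0.41]), 'gripper_width': 56.36839698520275}
```

View pics/z8.png

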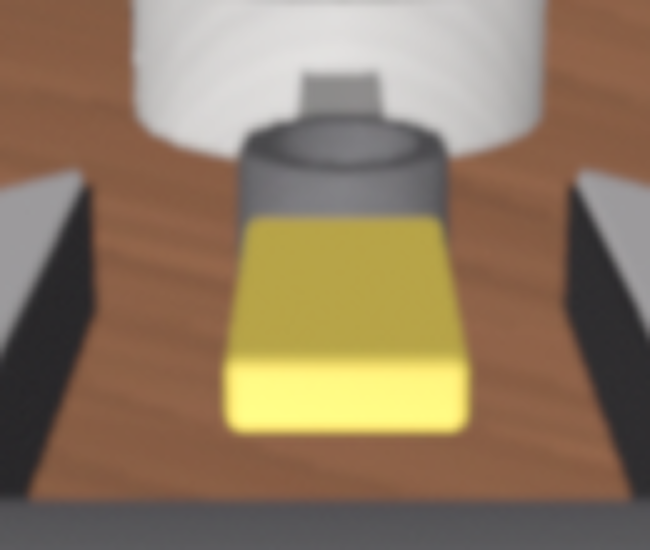

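```bash
python3 -c "
from tab import *
tab('s11',185,180,5,216.5,[(225,362),(467,362),(467,432),(229,433)])"
```

```text
tab [509.4 -55.  216.5] size 23.6 7.5 yaw 14.2 jaw 14.0 shift xy [-2.  -1.9] turn 0.1
```

Call:
{"method": "send_rows", "body": {"moves": "-0.002 -0.002 -0.002 0 -0.2;-0.002 -0.002 -0.002 0 -0.2;-0.002 -0.002 -0.002 0 0;-0.002 -0.002 -0.002 0 1;-0.002 -0.002 -0.002 0 1;-0.002 -0.002 -0.002 0 1;-0.002 -0.002 -0.002 0 1;-0.002 -0.002 -0.002 0 1;-0.002 -0.002 -0.002 0 1;-0.002 -0.002 -0.002 0 1;-0.002 -0.002 -0.002 0 1", "grip_force": 40}}

```text
clock: 13.78
ee_pos: [509.3, -55.4, 178.7]
tcp_rot: [2.096, 0.258, -2.088]
force: [0.3, -0.3, 0.3]
gripper_width: 23.7
```

Call:
{"method": "send_rows", "body": {"moves": "0 0 0.008 0 1;0 0 0.018 0 1;0 0 0.03 0 1;0 0 0.045 -1 1;-0.01 0.01 0.058 -3 1;-0.025 0.035 0.0615 -6 1;-0.04 0.068 0.0615 -9 1;-0.055 0.103 0.0615 -12 1;-0.065 0.138 0.0615 -15 1;-0.069 0.173 0.0615 -18 1;-0.069 0.208 0.0615 -19 1;-0.069 0.243 0.0615 -19 1"}}

```text
clock: 14.78
ee_pos: [440.1, 189.4, 242.3]
tcp_rot: [-2.183, 0.094, 2.169]
force: [0.2, 0.2, -2.1]
gripper_width: 24.0
```

Call:
{"method": "send_rows", "body": {"moves": "0 0.03 0 0 1;0 0.055 0 0 1;0 0.07 0 0 1;0 0.077 0 0 1;0 0.077 0 0 1;0 0.077 0 0 1;0 0.077 0 0 1"}}

```text
clock: 15.37
ee_pos: [440.3, 265.4, 242.8]
tcp_rot: [-2.183, 0.096, 2.168]
force: [0.4, 0.2, -2.1]
gripper_width: 23.3
```

```bash
python3 -c "
from station import r; from h import *
o=r.get_obs();Rt=Ro.from_rotvec(o['tcp_rot']).as_matrix();print(np.degrees(np.arctan2(Rt[0,1],-Rt[1,1])),o['ee_pos'],o['force'])"
```

```text
-5.098364081135608 [440.31513775 265.40682195 242.79309842] [ 0.4091138   0.21963961 -2.13398871]
```

Call:
{"method": "send_rows", "body": {"moves": "0 -0.0024 -0.0027 0 1;0.006 -0.0029 -0.0027 0 1;0.018 -0.0039 -0.0027 0 1;0.033 -0.0051 -0.0027 0 1;0.046 -0.0062 -0.0027 0 1;0.055 -0.007 -0.0027 0 1;0.06 -0.0074 -0.0027 0 1;0.06 -0.0074 -0.0027 0 1;0.06 -0.0074 -0.0027 0 1"}}

```text
clock: 16.12
ee_pos: [500.4, 257.8, 239.8]
tcp_rot: [-2.182, 0.097, 2.168]
force: [-0.2, 0.2, -1.8]
gripper_width: 23.7
```

```bash
python3 snap.py s12 wrist
```

```text
{'clock': 16.1167, 'ee_pos': array([500.41, 257.82, 239.77]), 'tcp_rot': array([-2.18,  0.1 ,  2.17]), 'force': array([-0.2 ,  0.22, -1.82]), 'gripper_width': 23.710554709248246}
```

View pics/s12_wrist_b.png

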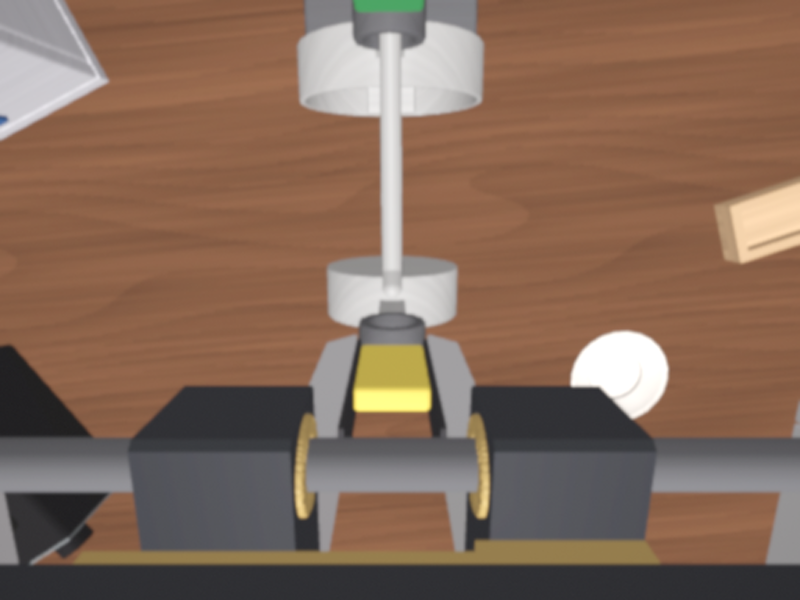

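Call:
{"method": "send_rows", "body": {"moves": "0.006 -0.0004 0 0 1;0.014 -0.0011 0 0 1;0.022 -0.0018 0 0 1;0.03 -0.0024 0 0 1;0.038 -0.0031 0 0 1;0.044 -0.0036 0 0 1;0.047 -0.0039 0 0 1;0.047 -0.0039 0 0 1;0.047 -0.0039 -0.003 0 1;0.047 -0.0039 -0.0065 0 1;0.047 -0.0039 -0.0065 0 1"}}

```text
clock: 17.08
ee_pos: [546.4, 254.0, 232.5]
tcp_rot: [-2.181, 0.096, 2.17]
force: [0.1, 1.1, -1.8]
gripper_width: 23.8
```

```bash
python3 snap.py s13 wrist
```

```text
{'clock': 17.0833, 'ee_pos': array([546.43, 254.02, 232.47]), 'tcp_rot': array([-2.18,  0.1 ,  2.17]), 'force': array([ 0.09,  1.11, -1.85]), 'gripper_width': 23.76183258525503}
```

View pics/s13_wrist_b.png

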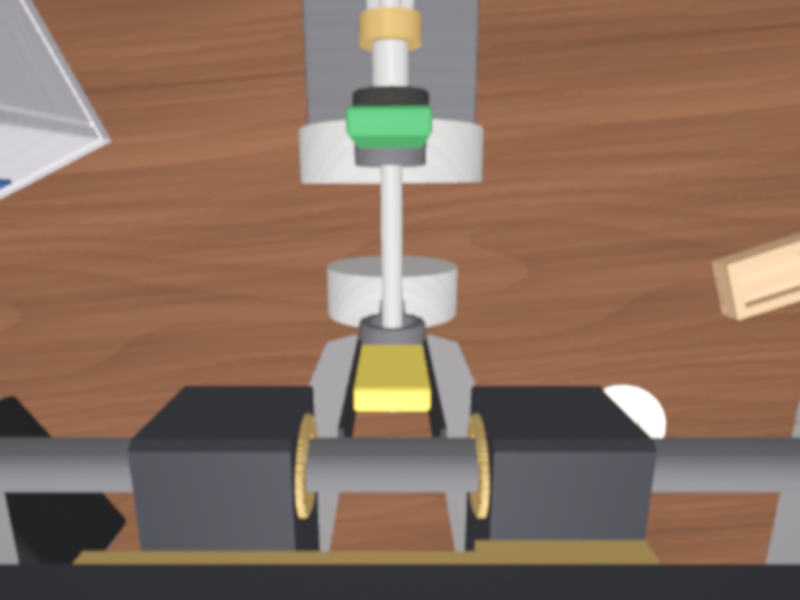

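Call:
{"method": "send_rows", "body": {"moves": "0.006 -0.0005 0.0003 0 1;0.015 -0.0012 0.0003 0 1;0.025 -0.002 0.0003 0 1;0.035 -0.0029 0.0003 0 1;0.044 -0.0036 0.0003 0 1;0.051 -0.0042 0.0003 0 1;0.055 -0.0045 0.0003 0 1;0.056 -0.0046 0.0003 0 1;0.056 -0.0046 0.0003 0 1"}}

```text
clock: 17.88
ee_pos: [602.8, 249.3, 232.7]
tcp_rot: [-2.181, 0.097, 2.171]
force: [0.3, 1.0, -1.1]
gripper_width: 23.5
```

Call:
{"method": "send_rows", "body": {"moves": "0.001 -0.0001 0 0 1;0.002 -0.0002 0 0 1;0.003 -0.0003 0 0 1;0.003 -0.0003 0 0 1"}}

```text
clock: 18.22
ee_pos: [605.7, 249.1, 232.9]
tcp_rot: [-2.181, 0.096, 2.171]
force: [-0.4, -0.5, -2.1]
gripper_width: 23.9
```

```bash
python3 snap.py s14 wrist
```

```text
{'clock': 18.2167, 'ee_pos': array([605.71, 249.1 , 232.89]), 'tcp_rot': array([-2.18,  0.1 ,  2.17]), 'force': array([-0.44, -0.46, -2.11]), 'gripper_width': 23.8527468605762}
```

View pics/s14_wrist_b.png

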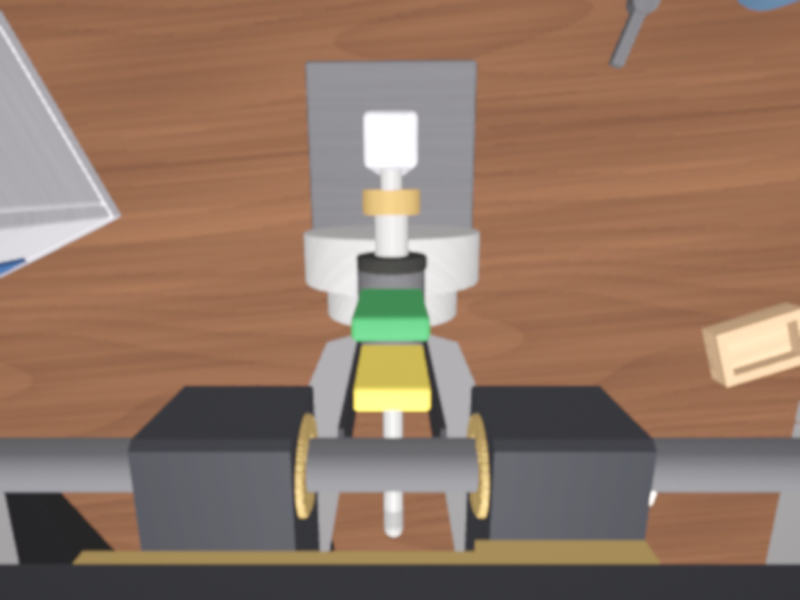

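Call:
{"method": "send_rows", "body": {"moves": "0.001 -0.0001 0 0 1;0.002 -0.0002 0 0 1;0.002 -0.0002 0 0 1"}}

```text
clock: 18.52
ee_pos: [607.8, 248.9, 232.9]
tcp_rot: [-2.181, 0.097, 2.17]
force: [-0.3, 0.4, -1.6]
gripper_width: 23.6
```

Call:
{"method": "send_rows", "body": {"moves": "0.001 -0.0001 0 0 1;0.002 -0.0002 0 0 1;0.002 -0.0002 0 0 1"}}

```text
clock: 18.77
ee_pos: [608.9, 248.9, 232.8]
tcp_rot: [-2.179, 0.096, 2.173]
force: [-3.6, 0.2, -0.6]
gripper_width: 23.5
```

Call:
{"method": "send_rows", "body": {"moves": "0.001 -0.0001 0 0 1;0.0015 -0.0001 0 0 1;0.0015 -0.0001 0 0 1"}}

```text
clock: 19.02
ee_pos: [609.6, 248.9, 232.9]
tcp_rot: [-2.177, 0.096, 2.175]
force: [-5.7, 0.7, -0.1]
gripper_width: 23.6
```

Call:
{"method": "send_rows", "body": {"moves": "0.0015 -0.0001 0 0 1;0.0015 -0.0001 0 0 1;0.0015 -0.0001 0 0 1;0.0015 -0.0001 0 0 1;0.0015 -0.0001 0 0 1;0.0015 -0.0001 0 0 1;0.0015 -0.0001 0 0 1;0.0015 -0.0001 0 0 1"}}

```text
clock: 19.68
ee_pos: [610.2, 248.8, 232.9]
tcp_rot: [-2.175, 0.096, 2.178]
force: [-5.6, 0.0, -0.2]
gripper_width: 24.0
```

```bash
python3 snap.py s15 wrist
```

```text
{'clock': 19.6833, 'ee_pos': array([610.15, 248.84, 232.87]), 'tcp_rot': array([-2.18,  0.1 ,  2.18]), 'force': array([-5.61,  0.01, -0.22]), 'gripper_width': 24.008054121511158}
```

View pics/s15_wrist_b.png

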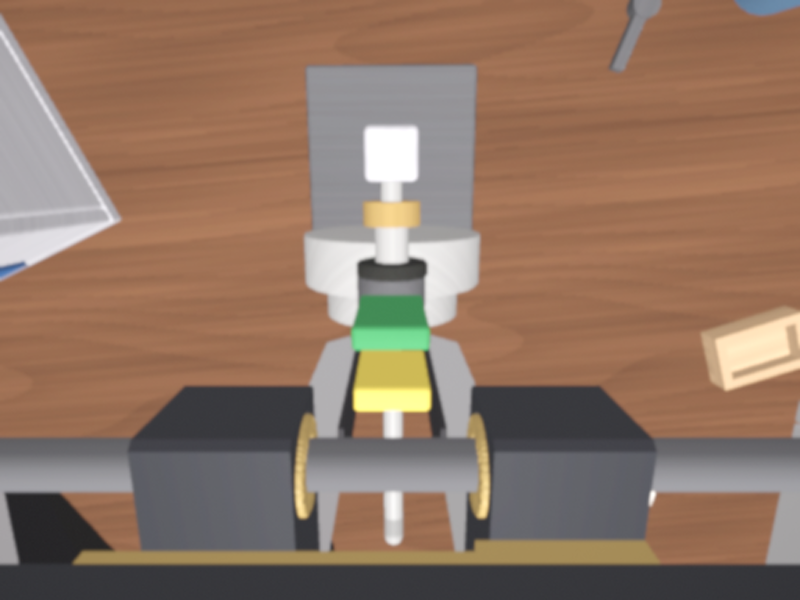

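Call:
{"method": "send_rows", "body": {"moves": "0.0013 -0.0001 -0.0005 0 0.2;0.001 -0.0001 -0.0008 0 0;0.0005 0 -0.0008 0 -0.2;0 0 -0.0008 0 -0.2;0 0 -0.0008 0 -0.2;0 0 -0.0008 0 -0.2;0 0 0.02 0 -0.2;0 0 0.045 0 -0.2;0 0 0.07 0 -0.2;0 0 0.075 0 -0.2"}}

```text
clock: 20.57
ee_pos: [611.4, 249.1, 313.4]
tcp_rot: [-2.183, 0.093, 2.167]
force: [-0.1, -0.5, 0.6]
gripper_width: 56.7
```

```bash
python3 snap.py s16 wrist scene; python3 - <<'E'
import cv2
a=cv2.imread("pics/s16_scene.png")
cv2.imwrite('pics/z9.png',cv2.resize(a[125:235,290:390],None,fx=5,fy=5,interpolation=cv2.INTER_CUBIC))
E
```

```text
{'clock': 20.5667, 'ee_pos': array([611.38, 249.11, 313.44]), 'tcp_rot': array([-2.18,  0.09,  2.17]), 'force': array([-0.14, -0.5 ,  0.63]), 'gripper_width': 56.68653173912183}
```

View pics/s16_wrist_b.png

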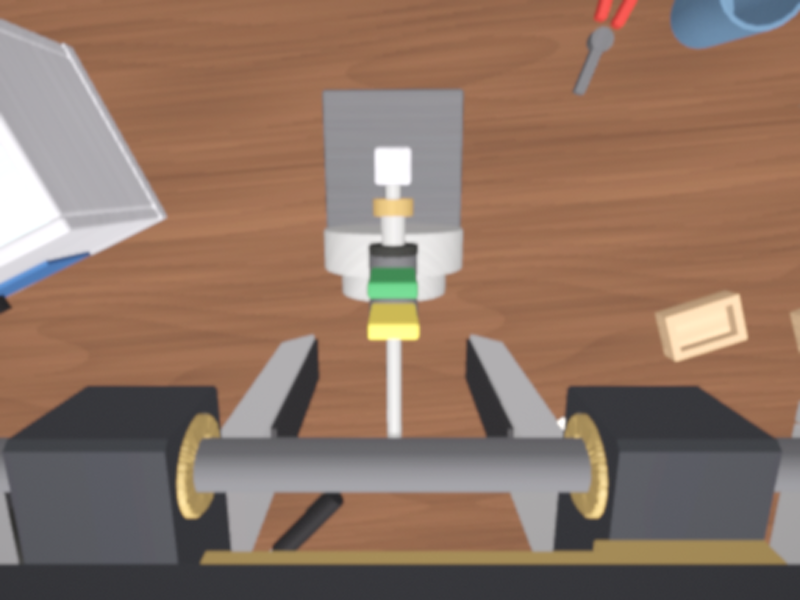

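View pics/z9.png

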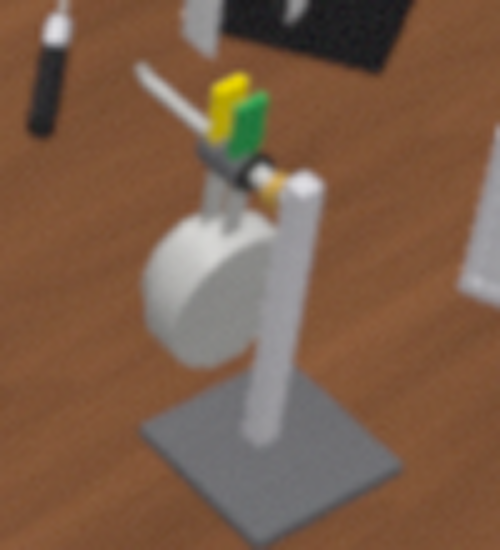

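```bash
python3 - <<'E'
from h import *; import pickle
o,w=pickle.load(open('pics/s1_wrist.pkl','rb'))
for n,p in [('A top',(672,120)),('A eye',(617,135)),('A drum',(565,145)),('B drum',(612,370))]:
    print(n,onz(w,(p[0]/1.5625,p[1]/1.5625),{'A top':200,'A eye':140}.get(n,50)).round(0))
import cv2
T=pickle.load(open('pics/s4_top.pkl','rb'))[1]
for n,p,z in [('A',(572,250),200),('B',(637,367),200)]: print(n,onz(T,(p[0]/1.5625,p[1]/1.5625),z).round(0))
E
```

```text
A top [ 636. -324.  200.]
A eye [ 633. -320.  140.]
A drum [ 631. -316.   50.]
B drum [ 444. -421.   50.]
A [ 632. -321.  200.]
B [ 434. -427.  200.]
```

Call:
{"method": "send_rows", "body": {"moves": "-0.005 -0.025 0 1 -0.2;-0.01 -0.062 0 3 -0.2;-0.015 -0.1 0 5 -0.2;-0.02 -0.138 0 7 -0.2;-0.025 -0.176 0 9 -0.2;-0.031 -0.214 0 11 -0.2;-0.037 -0.252 0 13 -0.2;-0.043 -0.29 0 15 -0.2;-0.049 -0.328 0 17 -0.2;-0.055 -0.366 0 17 -0.2;-0.061 -0.404 0 17 -0.2;-0.067 -0.442 0 17 -0.2"}}

```text
clock: 21.67
ee_pos: [542.7, -194.5, 307.3]
tcp_rot: [2.113, 0.226, -2.113]
force: [0.7, 0.2, -0.7]
gripper_width: 56.5
```

Call:
{"method": "send_rows", "body": {"moves": "-0.006 -0.035 -0.01 0 -0.2;-0.012 -0.065 -0.02 0 -0.2;-0.016 -0.09 -0.025 0 -0.2;-0.018 -0.11 -0.025 0 -0.2;-0.018 -0.116 -0.025 0 -0.2;-0.018 -0.116 -0.025 0 -0.2;-0.018 -0.116 -0.025 0 -0.2;-0.018 -0.116 -0.025 0 -0.2"}}

```text
clock: 22.33
ee_pos: [525.1, -309.1, 282.2]
tcp_rot: [2.112, 0.228, -2.113]
force: [-0.3, 0.4, 0.4]
gripper_width: 55.9
```

```bash
python3 snap.py s17 wrist; python3 - <<'E'
import cv2
a=cv2.imread("pics/s17_wrist.png")
cv2.imwrite('pics/z10.png',cv2.resize(a[130:240,185:315],None,fx=5,fy=5,interpolation=cv2.INTER_CUBIC))
E
```

```text
{'clock': 22.3333, 'ee_pos': array([ 525.06, -309.09,  282.24]), 'tcp_rot': array([ 2.11,  0.23, -2.11]), 'force': array([-0.29,  0.37,  0.38]), 'gripper_width': 55.92499083428316}
```

View pics/s17_wrist_b.png

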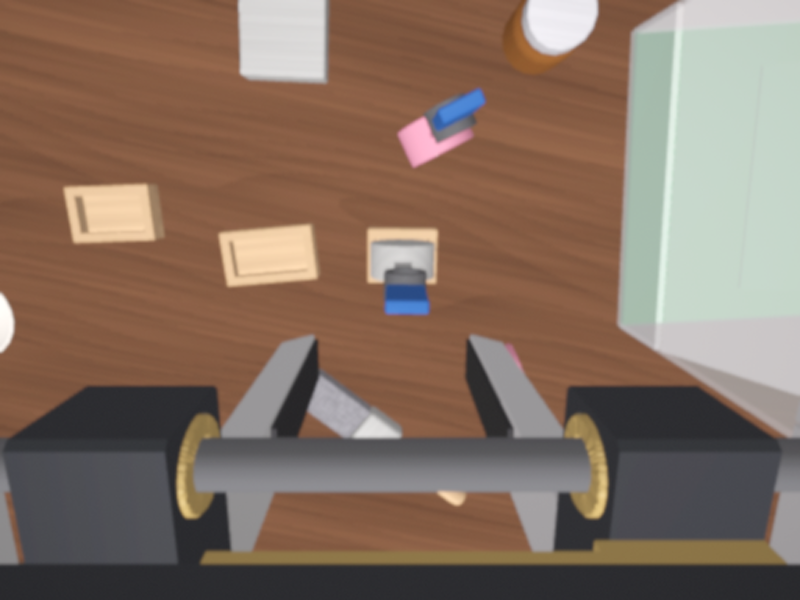

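View pics/z10.png

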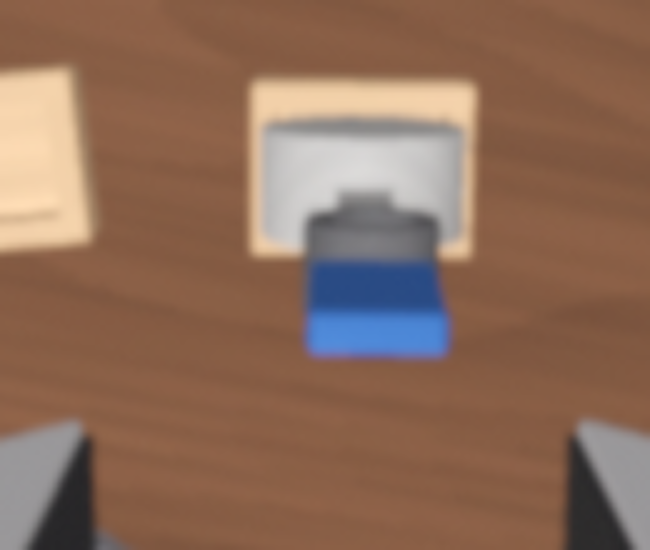

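```bash
python3 -c "
from tab import *
tab('s17',185,130,5,203.5,[(306,312),(449,312),(447,356),(309,356)])"
```

```text
tab [ 526.5 -316.2  203.5] size 23.7 7.7 yaw 12.1 jaw 12.1 shift xy [ 1.5 -7.1] turn 0.0
```

Call:
{"method": "send_rows", "body": {"moves": "0 -0.007 -0.03 0 -0.2;0 -0.009 -0.065 0 -0.2;-0.0005 -0.009 -0.095 0 -0.2;-0.0005 -0.009 -0.11 0 -0.2;-0.0005 -0.009 -0.118 0 -0.2;-0.0005 -0.009 -0.118 0 -0.2;-0.0005 -0.009 -0.118 0 -0.2;-0.0005 -0.009 -0.118 0 -0.2"}}

```text
clock: 23.05
ee_pos: [525.8, -318.2, 167.1]
tcp_rot: [2.114, 0.225, -2.107]
force: [-0.2, 0.6, 1.3]
gripper_width: 56.6
```

```bash
python3 snap.py s18 wrist; python3 - <<'E'
import cv2
a=cv2.imread("pics/s18_wrist.png")
cv2.imwrite('pics/z11.png',cv2.resize(a[180:290,185:315],None,fx=5,fy=5,interpolation=cv2.INTER_CUBIC))
E
```

```text
{'clock': 23.05, 'ee_pos': array([ 525.8 , -318.24,  167.07]), 'tcp_rot': array([ 2.11,  0.23, -2.11]), 'force': array([-0.2 ,  0.64,  1.27]), 'gripper_width': 56.597380885393804}
```

View pics/z11.png

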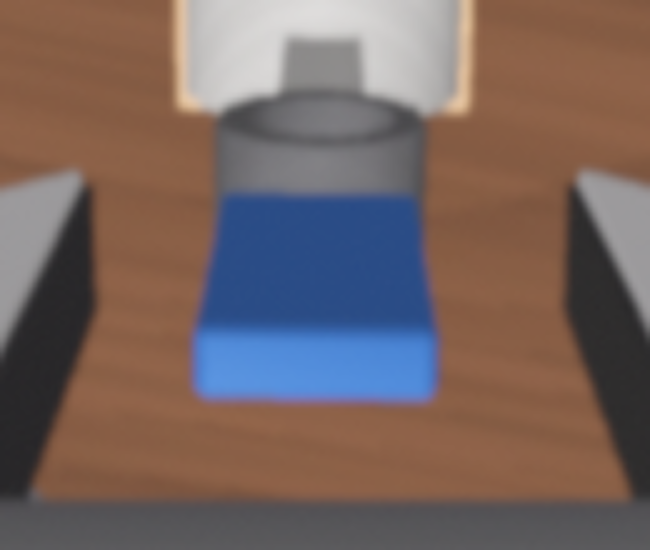

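```bash
python3 -c "
from tab import *
tab('s18',185,180,5,203.5,[(195,330),(436,330),(435,400),(197,401)])"
```

```text
tab [ 526.7 -316.3  203.5] size 23.4 7.4 yaw 12.3 jaw 12.1 shift xy [0.9 2. ] turn 0.1
```

Call:
{"method": "send_rows", "body": {"moves": "0.001 0.002 -0.0012 0 -0.2;0.001 0.002 -0.0012 0 -0.2;0.001 0.002 -0.0012 0 0;0.001 0.002 -0.0012 0 1;0.001 0.002 -0.0012 0 1;0.001 0.002 -0.0012 0 1;0.001 0.002 -0.0012 0 1;0.001 0.002 -0.0012 0 1;0.001 0.002 -0.0012 0 1;0.001 0.002 -0.0012 0 1;0.001 0.002 -0.0012 0 1", "grip_force": 40}}

```text
clock: 24.02
ee_pos: [526.8, -316.4, 165.9]
tcp_rot: [2.114, 0.225, -2.107]
force: [0.1, -1.3, -0.6]
gripper_width: 23.7
```

Call:
{"method": "send_rows", "body": {"moves": "0 0 0.008 0 1;0 0 0.018 0 1;0 0 0.03 0 1;0 0 0.045 0 1;-0.008 0.008 0.06 -1 1;-0.02 0.03 0.0725 -3 1;-0.035 0.06 0.0725 -5 1;-0.05 0.095 0.0725 -7 1;-0.065 0.13 0.0725 -9 1;-0.08 0.166 0.0725 -11 1;-0.087 0.203 0.0725 -13 1;-0.087 0.241 0.0725 -15 1"}}

```text
clock: 25.02
ee_pos: [438.6, -74.3, 240.7]
tcp_rot: [-2.202, 0.06, 2.187]
force: [1.3, -0.9, -1.1]
gripper_width: 23.5
```

Call:
{"method": "send_rows", "body": {"moves": "0 0.038 0 -1 1;0 0.076 0 -2 1;0 0.114 0 -2 1;0 0.152 0 -2 1;0 0.19 0 -2 1;0 0.228 0 -2 1;0 0.262 0 -2 1;0 0.292 0 -2 1;0 0.316 0 -2 1;0 0.33 0 -2 1;0 0.335 0 -2 1;0 0.335 0 -2 1"}}

```text
clock: 26.02
ee_pos: [438.7, 261.7, 241.8]
tcp_rot: [-2.186, 0.095, 2.168]
force: [0.4, -0.1, -1.2]
gripper_width: 23.5
```

```bash
python3 -c "
from station import r; from h import *
o=r.get_obs();Rt=Ro.from_rotvec(o['tcp_rot']).as_matrix();print(np.degrees(np.arctan2(Rt[0,1],-Rt[1,1])),o['ee_pos'],o['force'])"
```

```text
-4.970248455448959 [438.69663906 261.69669411 241.78670801] [ 0.42017927 -0.13653289 -1.16280524]
```

Target 263.0 in y at x 440; then advance to (500, 258), z 240.2.

Call:
{"method": "send_rows", "body": {"moves": "0 0.0013 -0.0015 0 1;0.006 0.0008 -0.0015 0 1;0.018 -0.0001 -0.0015 0 1;0.033 -0.0014 -0.0015 0 1;0.046 -0.0025 -0.0015 0 1;0.055 -0.0032 -0.0015 0 1;0.061 -0.0037 -0.0015 0 1;0.061 -0.0037 -0.0015 0 1;0.061 -0.0037 -0.0015 0 1"}}

```text
clock: 26.77
ee_pos: [499.9, 257.6, 240.1]
tcp_rot: [-2.185, 0.096, 2.169]
force: [-0.5, 0.8, -1.8]
gripper_width: 23.8
```

```bash
python3 snap.py s19 wrist
```

```text
{'clock': 26.7667, 'ee_pos': array([499.94, 257.57, 240.06]), 'tcp_rot': array([-2.18,  0.1 ,  2.17]), 'force': array([-0.48,  0.78, -1.77]), 'gripper_width': 23.77817147912816}
```

View pics/s19_wrist_b.png

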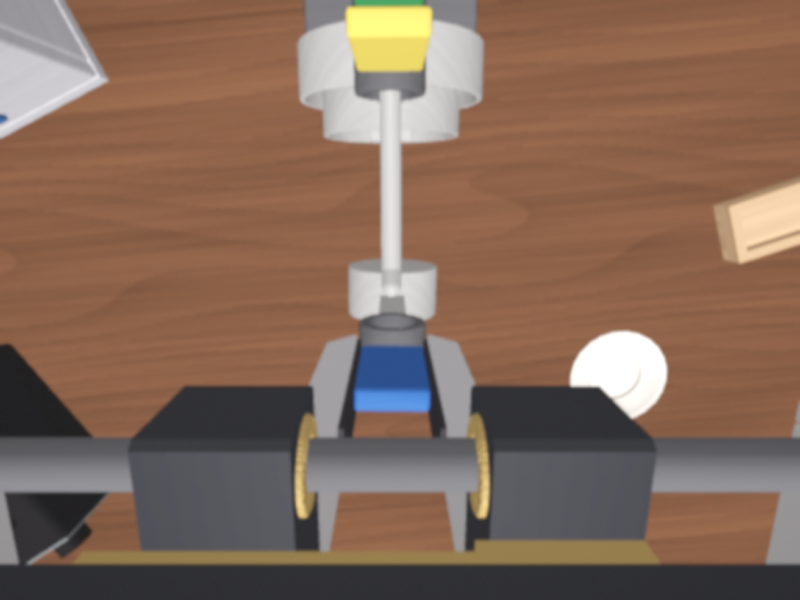

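Call:
{"method": "send_rows", "body": {"moves": "0.006 -0.0003 0 0 1;0.014 -0.001 0 0 1;0.022 -0.0016 0 0 1;0.03 -0.0022 0 0 1;0.038 -0.0029 0 0 1;0.044 -0.0034 0 0 1;0.047 -0.0037 0 0 1;0.047 -0.0037 0 0 1;0.047 -0.0037 -0.003 0 1;0.047 -0.0037 -0.0065 0 1;0.047 -0.0037 -0.0065 0 1"}}

```text
clock: 27.73
ee_pos: [545.9, 254.0, 232.7]
tcp_rot: [-2.184, 0.095, 2.171]
force: [-0.4, -0.1, -2.7]
gripper_width: 23.9
```

Call:
{"method": "send_rows", "body": {"moves": "0.005 -0.0004 0 0 1;0.013 -0.0011 0 0 1;0.022 -0.0018 0 0 1;0.03 -0.0025 0 0 1;0.034 -0.0028 0 0 1;0.036 -0.003 0 0 1;0.036 -0.003 0 0 1;0.036 -0.003 0 0 1"}}

```text
clock: 28.4
ee_pos: [582.0, 251.0, 232.6]
tcp_rot: [-2.183, 0.096, 2.171]
force: [-0.5, -0.0, -0.4]
gripper_width: 24.2
```

```bash
python3 snap.py s20 wrist
```

```text
{'clock': 28.4, 'ee_pos': array([582.03, 250.99, 232.55]), 'tcp_rot': array([-2.18,  0.1 ,  2.17]), 'force': array([-0.51, -0.05, -0.39]), 'gripper_width': 24.19060985331493}
```

View pics/s20_wrist_b.png

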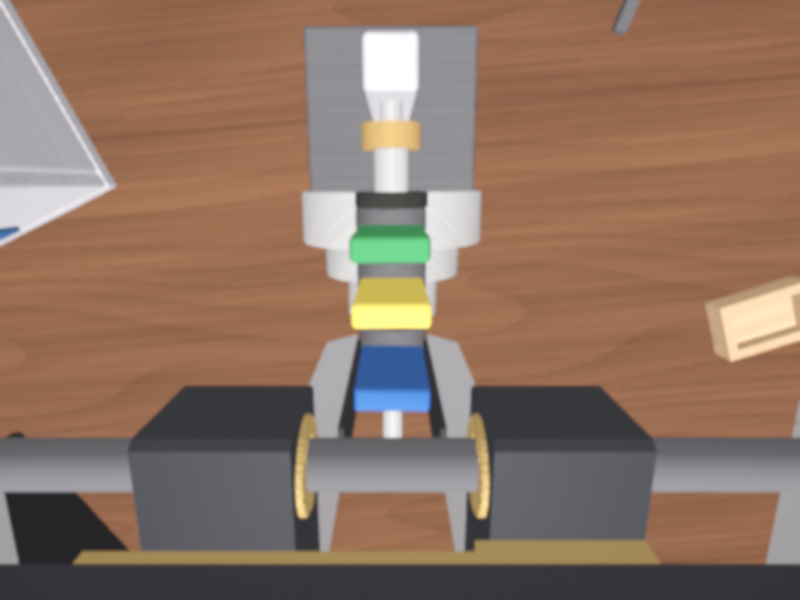

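Call:
{"method": "send_rows", "body": {"moves": "0.001 -0.0001 0.0003 0 1;0.002 -0.0002 0.0003 0 1;0.003 -0.0003 0.0003 0 1;0.003 -0.0003 0.0003 0 1"}}

```text
clock: 28.78
ee_pos: [584.9, 250.8, 233.0]
tcp_rot: [-2.183, 0.095, 2.171]
force: [0.6, -0.6, -0.8]
gripper_width: 23.6
```

Call:
{"method": "send_rows", "body": {"moves": "0.001 -0.0001 0 0 1;0.002 -0.0002 0 0 1;0.002 -0.0002 0 0 1"}}

```text
clock: 29.03
ee_pos: [587.1, 250.5, 232.9]
tcp_rot: [-2.184, 0.095, 2.171]
force: [-0.0, -0.1, -0.9]
gripper_width: 23.6
```

Call:
{"method": "send_rows", "body": {"moves": "0.001 -0.0001 0 0 1;0.002 -0.0002 0 0 1;0.002 -0.0002 0 0 1"}}

```text
clock: 29.28
ee_pos: [588.7, 250.3, 232.8]
tcp_rot: [-2.182, 0.095, 2.173]
force: [-0.9, 0.3, -0.2]
gripper_width: 23.6
```

Call:
{"method": "send_rows", "body": {"moves": "0.001 -0.0001 0 0 1;0.002 -0.0002 0 0 1;0.002 -0.0002 0 0 1"}}

```text
clock: 29.53
ee_pos: [589.5, 250.5, 232.8]
tcp_rot: [-2.179, 0.094, 2.176]
force: [-4.9, 0.5, 0.8]
gripper_width: 23.5
```

Call:
{"method": "send_rows", "body": {"moves": "0.001 -0.0001 0 0 1;0.0015 -0.0001 0 0 1;0.0015 -0.0001 0 0 1"}}

```text
clock: 29.78
ee_pos: [590.0, 250.5, 232.8]
tcp_rot: [-2.177, 0.094, 2.179]
force: [-5.9, 0.2, 0.8]
gripper_width: 23.7
```

Call:
{"method": "send_rows", "body": {"moves": "0.0015 -0.0001 0 0 1;0.0015 -0.0001 0 0 1;0.0015 -0.0001 0 0 1;0.0015 -0.0001 0 0 1;0.0015 -0.0001 0 0 1;0.0015 -0.0001 0 0 1;0.0015 -0.0001 0 0 1;0.0015 -0.0001 0 0 1"}}

```text
clock: 30.45
ee_pos: [590.2, 250.5, 232.9]
tcp_rot: [-2.174, 0.094, 2.183]
force: [-6.8, -0.7, 0.5]
gripper_width: 23.8
```

```bash
python3 snap.py s21 wrist
```

```text
{'clock': 30.45, 'ee_pos': array([590.22, 250.55, 232.87]), 'tcp_rot': array([-2.17,  0.09,  2.18]), 'force': array([-6.85, -0.73,  0.52]), 'gripper_width': 23.808566562708904}
```

View pics/s21_wrist_b.png

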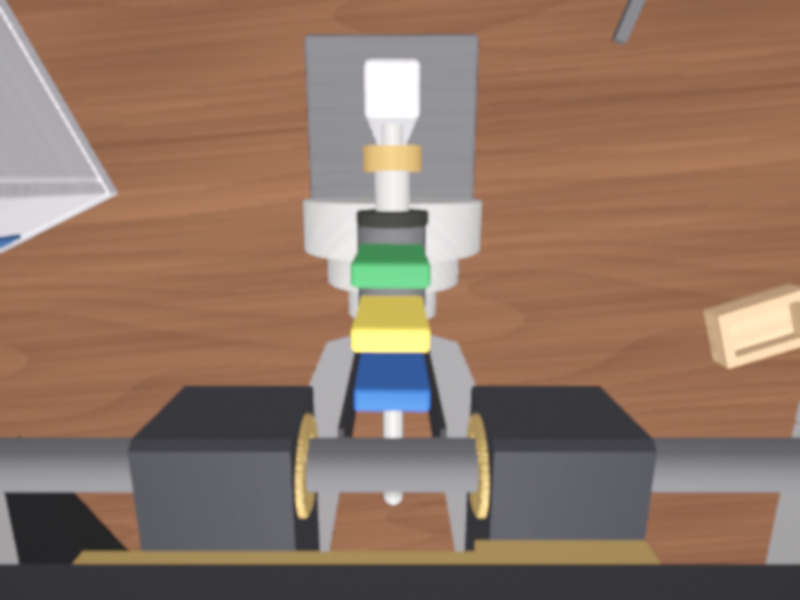

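Call:
{"method": "send_rows", "body": {"moves": "0.0013 -0.0001 -0.0005 0 0.2;0.001 -0.0001 -0.0008 0 0;0.0005 0 -0.0008 0 -0.2;0 0 -0.0008 0 -0.2;0 0 -0.0008 0 -0.2;0 0 -0.0008 0 -0.2;0 0 0.02 0 -0.2;0 0 0.045 0 -0.2;0 0 0.07 0 -0.2;0 0 0.09 0 -0.2;-0.02 0 0.1 0 -0.2;-0.02 0 0.1 0 -0.2"}}

```text
clock: 31.5
ee_pos: [569.6, 251.1, 337.7]
tcp_rot: [-2.18, 0.089, 2.175]
force: [0.3, -0.1, 0.7]
gripper_width: 56.4
```

Call:
{"method": "send_rows", "body": {"moves": "0 0 0 0 -0.2;0 0 0 0 -0.2;0 0 0 0 -0.2;0 0 0 0 -0.2;0 0 0 0 -0.2;0 0 0 0 -0.2"}}

```text
clock: 32.0
ee_pos: [569.7, 251.0, 336.7]
tcp_rot: [-2.179, 0.09, 2.177]
force: [-0.3, -1.0, -0.1]
gripper_width: 56.2
```

```bash
python3 snap.py s22 wrist scene; python3 - <<'E'
import cv2
a=cv2.imread("pics/s22_scene.png")
cv2.imwrite('pics/z12.png',cv2.resize(a[125:235,290:390],None,fx=5,fy=5,interpolation=cv2.INTER_CUBIC))
a=cv2.imread("pics/s22_wrist.png")
cv2.imwrite('pics/z13.png',cv2.resize(a[80:230,190:310],None,fx=4,fy=4,interpolation=cv2.INTER_CUBIC))
E
```

```text
{'clock': 32.0, 'ee_pos': array([569.7 , 251.  , 336.66]), 'tcp_rot': array([-2.18,  0.09,  2.18]), 'force': array([-0.32, -0.97, -0.11]), 'gripper_width': 56.183762522585525}
```

View pics/z13.png

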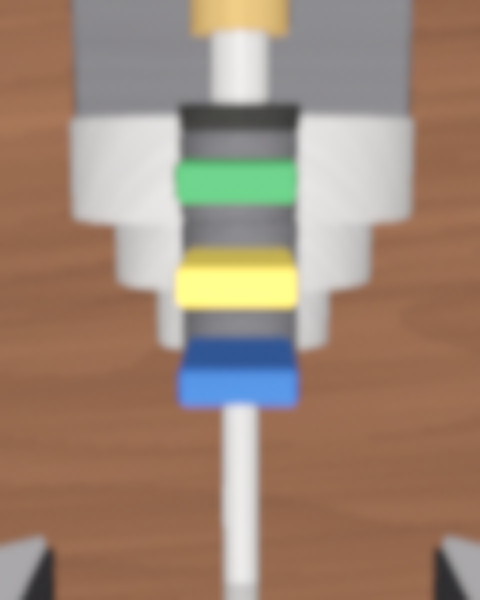

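View pics/z12.png

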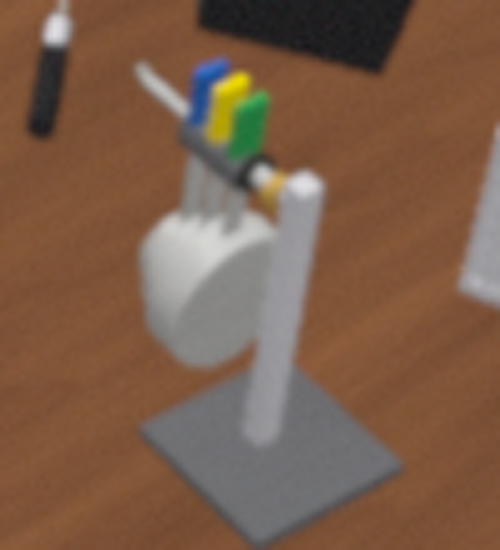

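View pics/s22_scene_b.png

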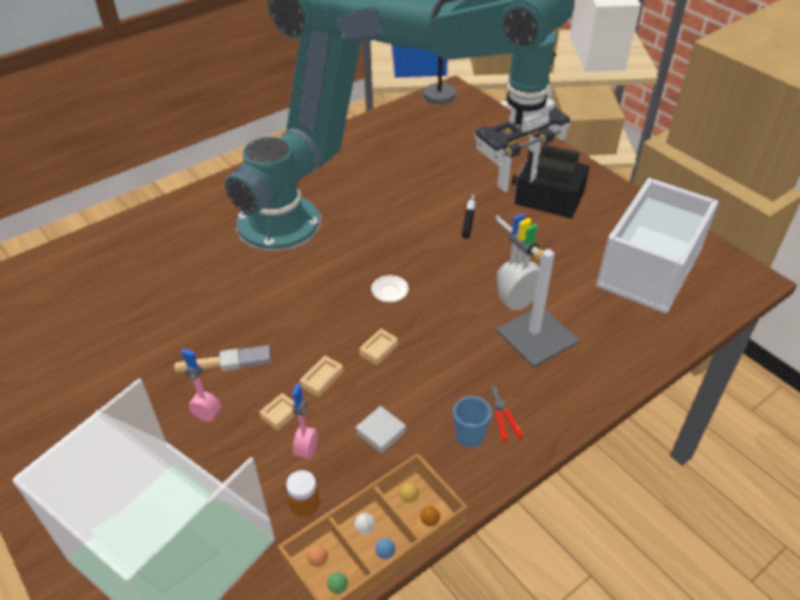

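```bash
python3 - <<'E'
from h import *; import pickle
o,w=pickle.load(open('pics/s22_wrist.pkl','rb'))
P=[onz(w,cr(190,80,4,*p),270) for p in [(237,186),(237,286),(238,386)]]
print(np.array(P).round(1),np.linalg.norm(np.diff(P,axis=0),axis=1))
from station import r; r.sign_off()
E
```

```text
[[628.  247.9 270. ]
 [609.  249.5 270. ]
 [589.3 251.  270. ]] [19.06035921 19.76975217]
the job is handed in; nothing more can be done
```

The three stone sieves hang nested on the hook, large, then medium, then small, with their mouths facing the tip. I handed the job in at about 32 s; the hand-in gives no verdict.

- **Pressing:** I slid each sieve along the rod and held it home for just over half a second, then let go. The force along the rod read up to about 6.4 N for the large, 5.7 N for the medium and 6.8 N for the small. Forces were only read at the end of each short move.
- **Buffer:** I found it by feel. It was touched with the large eye's centre at about x = 628.5 mm.
- **Spacing:** In the last picture the large eye sits against the buffer, and the tabs measure 19.1 mm and 19.8 mm apart against the 20 mm expected. That fits the eyes being face to face, within about 1 mm of camera error.
- **Other things:** In the last scene picture the pink look-alikes and the other bench things look unmoved by eye, and the gripper is open and well clear of the hook.

No check failed or disagreed. An early view of the small sieve's tab gave a poor position fix (about 10 mm residual), so I used close wrist-camera views for the grasp instead.

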